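# Gang up nameplate blanks on the engraver bed

### The arm

A 6-joint arm with a two-finger parallel gripper is mounted at the origin on the work surface. World frame = base frame: x ahead of the robot, y to its left, z up, the work surface at z = 0. Lengths are in m, angles in degrees, forces in N, time in s.
With the tool pointing down it reaches from about 0.25 to 0.725 m from the base axis. Payload 9.7 kg.
Tool frame: the origin (TCP) lies at the very end of the fingers, on their centre line; the grasp point (between the pads) lies 19 mm behind it; x points along the fingers, z is the direction in which the jaws open and shut, and the axes are right-handed (so a half turn about x gives the same grasp; the last joint's range is limited). The gripper opens to 85 mm and grips with 20 to 120 N. Pads are 22 mm wide; open, the fingers measure 114 mm over their backs; the gripper's body (76 mm by 85 mm) begins 54 mm behind the grasp point. The pads swing forward as they close: fully open they stand 13 mm farther back than shut.
Start: joints at [68.182, 4.979, 10.078, 95.1, 0, 90], TCP at [0.204, 0.511, 0.231] pointing down, gripper open.
Joint ranges: [-179.16, 179.16], [-48.56, 103.87], [-65.8, 70.77], [-126.05, 130.52], [-82.76, 87.17], [-180, 180]. Speed limits (degrees/s): [127.2, 127.2, 147.25, 180, 180, 180].

### API

Orientations are given as [roll, pitch, yaw] about the fixed x, y, z axes, in that order (R = Rz(yaw) Ry(pitch) Rx(roll)).
In Python, from workcell import sensors, vision, job_done gives the robot as it stands.
- The arm moves only by the tool carry_out, never from a script. Its argument "increments" is a list of rows, each a list of 7 numbers: the turn, a rotation vector about the tool's x, y, z in degrees, then the shift along the tool's x, y, z in mm, then the opening in per cent of the stroke, from 0 (shut) to 100 (fully open). A call has 1 to 12 rows; each row shifts and turns the commanded pose from where the row before left it, along the tool's axes as they then stand; what a row does not reach is not made up. A row lasts 1/8 s, in which the tool goes at most 62.5 mm and 10.7 degrees, less where a joint would pass 70% of its speed; a pose out of reach is approached as far as the arm can. A call is refused whole if a number of a shift passes 62.5 or a number of a turn 10.7, either way. A call with a gripper value outside its range is refused whole. The fingers move at their own pace and stop on an object; "squeeze" is the grip in N (left out, the last holds). Time passes only in rows, so rows that do not move let the fingers close. It gives the time, the measured TCP pose, the force and the opening at its end, in the units of the state.
- sensors.get_obs(): the state, without advancing time (a new reading comes with each control period).
- vision.camera(name): name is "scene" or "top" or "wrist"; returns the picture (480x640x3 uint8, red, green, blue); there is no depth.
- vision.calibration(name): a dict with "camera_matrix" (3x3 intrinsics, pixels), "dist" ([k1, k2, p1, p2, k3] as OpenCV has them; the pictures are not rectified), "extrinsics" (4x4, takes a point from world to camera coordinates); the wrist camera has in their place "mount" (4x4, takes a point from camera to tool coordinates, whose origin is the TCP and whose axes are the tool frame's). Camera axes: x right, y up, looking along -z (the intrinsics and any distortion apply to the point x, -y, -z); pixel columns grow to the right and rows downward; lengths in m; the calibration is good to about 2 mm. A picture is of the moment at which its call begins: read the wrist's pose just before it. calibration takes no time and is no camera call.
- job_done(): hands the job in, once; it reports no verdict.
The state is a dict: "time": time; "q": joint angles; "qd": joint speeds; "joint_efforts": joint torques, N m; "ee_pos": TCP position; "tcp_rot": TCP orientation; "wrist_force": force on the tool from outside, world axes, zero at the start; "torque": the same for the moment, N m; "opening": finger opening in m.
Only numpy, scipy, OpenCV 4.12 (cv2) and the standard library are available. Lean on these libraries where they do the work, as an engineer would, in place of code of your own. Each camera call takes 0.05 s, during which the arm holds its last target.

### The job

Change the engraver over to its next batch: lay the finished nameplates from the bed flat on the felt pad, scrape all the brass offcuts off the bed into the swarf trough with the scraper block, never touching them with the fingers, and put the scraper back on the counter clear of the engraver and the pad. Once the bed is clear, lay all the blank nameplates in one row on it, each with one of its 40 mm ends against the fence. Only then lay the straightedge on the bed, centred on its length, and push it up flush against the front ends of the whole row, so that every blank sits square between it and the fence; leave it there and do not disturb the other things on the counter.

Things in the scene. Friction and masses are not known exactly. Their poses are not given: they have to be found in the camera images.
- bed: The flat-bed engraver, fixed to the counter; its place and yaw vary. Origin on the counter under the middle of its aluminium bed, 170 mm (own x) by 300 mm (own y), flat (the slots are only marks), top 25 mm above the counter. A fence closes its far (own +x) edge, a trough its own -y end; near edge (own x -85 mm) and own +y end (+150 mm) are open.
- fence (a point): Middle of the steel fence's working face, at bed height, on own x = +70 mm of the bed. The face looks to own -x, runs the whole 300 mm of the bed's length (own y), rises 14 mm above the bed; the fence is 15 mm thick. Behind it the parked engraving head on its column fills own x +165 to +225, own y +135 to +285 mm of the bed, up to 265 mm high.
- trough (a point): Middle of the swarf trough's floor: an open sheet-metal channel along the bed's own -y end, from own y -150 to -230 mm, own x -85 to +85 mm. Floor 4 mm above the counter, 21 mm below the bed; outer wall 25 mm, end walls 28 mm high (from the counter).
- chip0: one of up to five brass offcuts, blocks 16 x 12 x 8 mm, 12 g, lying loose on the bed; origin at the centre of the underside. Absent ones read None.
- chip1: one of up to five brass offcuts, blocks 14 x 14 x 8 mm, 12 g, lying loose on the bed; origin at the centre of the underside. Absent ones read None.
- chip2: one of up to five brass offcuts, blocks 20 x 10 x 8 mm, 12 g, lying loose on the bed; origin at the centre of the underside. Absent ones read None.
- chip3: one of up to five brass offcuts, blocks 17 x 13 x 8 mm, 12 g, lying loose on the bed; origin at the centre of the underside. Absent ones read None.
- chip4: one of up to five brass offcuts, blocks 13 x 15 x 8 mm, 12 g, lying loose on the bed; origin at the centre of the underside. Absent ones read None.
- plate0: one of up to four plain brass nameplate blanks, 50 mm (own x) x 40 mm (own y) x 8 mm, 135 g, lying flat on the counter left of the engraver at any of four places; both faces alike, either may lie up. Origin in the middle of the plate, 4 mm above what it lies on. Absent ones read None.
- plate1: one of up to four plain brass nameplate blanks, 50 mm (own x) x 40 mm (own y) x 8 mm, 135 g, lying flat on the counter left of the engraver at any of four places; both faces alike, either may lie up. Origin in the middle of the plate, 4 mm above what it lies on. Absent ones read None.
- plate2: one of up to four plain brass nameplate blanks, 50 mm (own x) x 40 mm (own y) x 8 mm, 135 g, lying flat on the counter left of the engraver at any of four places; both faces alike, either may lie up. Origin in the middle of the plate, 4 mm above what it lies on. Absent ones read None.
- plate3: one of up to four plain brass nameplate blanks, 50 mm (own x) x 40 mm (own y) x 8 mm, 135 g, lying flat on the counter left of the engraver at any of four places; both faces alike, either may lie up. Origin in the middle of the plate, 4 mm above what it lies on. Absent ones read None.
- done0: one of up to two finished nameplates, 50 mm (own x) x 40 mm (own y) x 8 mm like the blanks, 130 g, but with a dark engraved border and a circle; at the start lying flat on the bed, an end near the fence. Origin in the middle of the plate. Absent ones read None.
- done1: one of up to two finished nameplates, 50 mm (own x) x 40 mm (own y) x 8 mm like the blanks, 130 g, but with a dark engraved border and a circle; at the start lying flat on the bed, an end near the fence. Origin in the middle of the plate. Absent ones read None.
- pad: Blue felt pad fixed on the counter, right of the middle and nearer than the engraver, flat, without rim: 130 mm (own x) x 110 mm (own y), 4 mm thick. Origin at the centre of its underside.
- scraper: Scraper block with a rubber foot, 160 g, standing on the counter in front of the engraver. Foot 24 mm (own x) x 120 mm (own y) x 20 mm high; on it an upright black grip 22 mm (own x) x 60 mm (own y), from 20 to 61 mm above the underside. Origin at the centre of the underside.
- straightedge: Aluminium straightedge, 380 g, lying on the counter right of the engraver: flat base 32 mm (own x) x 300 mm (own y) x 8 mm with a raised grip rib along the middle of its top, 14 mm (own x) x 260 mm (own y), from 8 to 32 mm above the underside. The same either way round. Origin at the centre of the underside.
- padlock: bystander: brass padlock, 46 x 50 x 20 mm with its shackle, left of the blanks
- cylinder: bystander: brass lock cylinder, 60 mm long, 33 mm high, among the blanks
- screwdriver: bystander: screwdriver lying between the blanks and the robot, left of its base
Things that resemble listed ones, but are neither listed nor needed, are in the scene too. What is shaped like the plate1 but green or turquoise is not meant.

How it is judged (in metres and radians):
On the way, in this order (a step that is already met when the one before it is completed fails the run):
1. the scraper's foot is down on the bed (x of scraper in the frame of bed between -0.1 and 0.07 m and y of scraper in the frame of bed between -0.17 and 0.16 m and z of scraper in the frame of bed between 0.02 and 0.034 m), for 0.2 s.
2. the bed is cleared: all offcuts are in the swarf trough and the finished nameplates on the felt pad (x of chip0 in the frame of bed between -0.09 and 0.09 m and y of chip0 in the frame of bed between -0.236 and -0.15 m and z of each of chip0, chip1, chip2, chip3, chip4 in the frame of bed below 0.022 m and x of chip1 in the frame of bed between -0.09 and 0.09 m and y of chip1 in the frame of bed between -0.236 and -0.15 m and x of chip2 in the frame of bed between -0.09 and 0.09 m and y of chip2 in the frame of bed between -0.236 and -0.15 m and x of chip3 in the frame of bed between -0.09 and 0.09 m and y of chip3 in the frame of bed between -0.236 and -0.15 m and x of chip4 in the frame of bed between -0.09 and 0.09 m and y of chip4 in the frame of bed between -0.236 and -0.15 m and x of done0 in the frame of pad between -0.065 and 0.065 m and y of done0 in the frame of pad between -0.055 and 0.055 m and z of done0 in the frame of pad between 0.005 and 0.0105 m and angle between the z axis of each of done0, done1 and the z axis of pad, either way round below 0.1 rad and x of done1 in the frame of pad between -0.065 and 0.065 m and y of done1 in the frame of pad between -0.055 and 0.055 m and z of done1 in the frame of pad between 0.005 and 0.0105 m), for 0.2 s.
3. every blank lies flat on the bed with an end at the fence, within 8 mm, while the straightedge is not yet in place (x of plate0 in the frame of bed between 0.037 and 0.053 m and y of plate0 in the frame of bed between -0.135 and 0.135 m and z of plate0 in the frame of bed between 0.0265 and 0.0315 m and angle between the z axis of each of plate0, plate1, plate2, plate3 and the z axis of bed, either way round below 0.1 rad and angle between the x axis of each of plate0, plate1, plate2, plate3 and the x axis of bed, either way round below 0.15 rad and x of plate1 in the frame of bed between 0.037 and 0.053 m and y of plate1 in the frame of bed between -0.135 and 0.135 m and z of plate1 in the frame of bed between 0.0265 and 0.0315 m and x of plate2 in the frame of bed between 0.037 and 0.053 m and y of plate2 in the frame of bed between -0.135 and 0.135 m and z of plate2 in the frame of bed between 0.0265 and 0.0315 m and x of plate3 in the frame of bed between 0.037 and 0.053 m and y of plate3 in the frame of bed between -0.135 and 0.135 m and z of plate3 in the frame of bed between 0.0265 and 0.0315 m and not (x of straightedge in the frame of bed between 0.002 and 0.006 m and y of straightedge in the frame of bed between -0.03 and 0.03 m and z of straightedge in the frame of bed between 0.023 and 0.027 m and angle between the y axis of straightedge and the y axis of bed, either way round below 0.02 rad)), for 0.2 s.
At the end, for the whole second after the job is handed in: Finished plates flat on the pad; offcuts in the trough; blanks flat on the bed, ends on the fence (2 mm, 0.03 rad), centres within 135 mm of mid-bed; straightedge on the bed against their front ends (2 mm, 0.02 rad), its middle within 30 mm of mid-bed; scraper on the counter, clear; all at rest (all of step 2 and x of plate0 in the frame of bed between 0.043 and 0.047 m and y of plate0 in the frame of bed between -0.135 and 0.135 m and z of plate0 in the frame of bed between 0.0265 and 0.0315 m and angle between the z axis of each of plate0, plate1, plate2, plate3 and the z axis of bed, either way round below 0.1 rad and angle between the x axis of each of plate0, plate1, plate2, plate3 and the x axis of bed, either way round below 0.03 rad and x of plate1 in the frame of bed between 0.043 and 0.047 m and y of plate1 in the frame of bed between -0.135 and 0.135 m and z of plate1 in the frame of bed between 0.0265 and 0.0315 m and x of plate2 in the frame of bed between 0.043 and 0.047 m and y of plate2 in the frame of bed between -0.135 and 0.135 m and z of plate2 in the frame of bed between 0.0265 and 0.0315 m and x of plate3 in the frame of bed between 0.043 and 0.047 m and y of plate3 in the frame of bed between -0.135 and 0.135 m and z of plate3 in the frame of bed between 0.0265 and 0.0315 m and x of straightedge in the frame of bed between 0.002 and 0.006 m and y of straightedge in the frame of bed between -0.03 and 0.03 m and z of straightedge in the frame of bed between 0.023 and 0.027 m and angle between the y axis of straightedge and the y axis of bed, either way round below 0.02 rad and height (world z) of scraper below 0.02 m and (x of scraper in the frame of bed below -0.096 m or x of scraper in the frame of bed above 0.255 m or y of scraper in the frame of bed above 0.165 m or y of scraper in the frame of bed below -0.25 m) and (x of scraper in the frame of pad above 0.08 m or x of scraper in the frame of pad below -0.08 m or y of scraper in the frame of pad above 0.065 m or y of scraper in the frame of pad below -0.065 m) and linear speed of each of plate0, plate1, plate2, plate3, done0, done1, straightedge below 0.01 m/s); the robot touches nothing.
It fails at once if the fingers touch an offcut (contact force between the fingers and chip0 above 1 N or contact force between the fingers and chip1 above 1 N or contact force between the fingers and chip2 above 1 N or contact force between the fingers and chip3 above 1 N or contact force between the fingers and chip4 above 1 N).
It fails at once if the padlock, lock cylinder or screwdriver is shifted by more than 5 cm (distance of any of padlock, cylinder, screwdriver from where it was at the start of the episode above 0.05 m).
Of done0, done1 only 1 to 2 are there at a start; the rules pass over those that are not, and their reading is None.
Of chip0, chip1, chip2, chip3, chip4 only 3 to 5 are there at a start; the rules pass over those that are not, and their reading is None.
Of plate0, plate1, plate2, plate3 only 3 to 4 are there at a start; the rules pass over those that are not, and their reading is None.
At some moment in a run one of plate0, plate1, plate2, plate3, straightedge may be knocked a few centimetres aside while the robot is not near it.
Once in a run the grip may slacken for a moment while it holds something.
It also fails if it takes over 210 s, if anything falls off the work surface, if the arm or the gripper's body presses on something with over 40 N, if the wrist force passes 120 N, or if a joint passes its speed limit or range.

## Working session

There is one attempt and no reset: what is moved stays moved. The work goes in short steps, Python scripts to look and compute and a tool call to move; the robot and the scene stay as the last step left them, time stands still between calls to the robot, and variables do not carry over. Pictures are saved under pics/ and viewed, and the job is handed in when it is done.

Besides the shell and the picture viewer there is one more tool, called after "Call:" as a command line: name --pt "numbers of a row" for each row, then --argument value for the rest. carry_out: Moves the arm, as the interface text tells. Its arguments: {"type":"object","properties":{"increments":{"type":"array"},"squeeze":{"type":"number"}},"required":["increments"]}

```bash
ls -la; mkdir -p pics
python3 - <<'E'
from workcell import sensors, vision
import cv2
o=sensors.get_obs();print(o)
for n in ["scene","top","wrist"]:
    im=vision.camera(n);cv2.imwrite(f"pics/{n}0.png",im[:,:,::-1]);c=vision.calibration(n);print(n,c)
E
```

```text
total 12
drwxr-xr-x  3 agent agent 4096 Dec  7 14:43 .
drwxr-xr-x 23 root  root  4096 Dec  7 14:43 ..
drwxr-xr-x  2 agent agent 4096 Dec  7 14:43 pics
{'time': 0.0, 'q': array([6.81797149e+01, 5.01182042e+00, 1.00323015e+01, 9.50999966e+01,
       7.49671444e-04, 8.99995454e+01]), 'qd': array([-0.08261298,  0.04559825, -0.08474231,  0.00975671,  0.07653881,
        0.00989679]), 'joint_efforts': array([-9.34901109e-04, -5.20388210e+01,  4.64804220e+01,  1.62049709e-02,
       -6.72102647e-05, -1.05508511e-05]), 'ee_pos': array([0.20433861, 0.51036891, 0.23055689]), 'tcp_rot': array([ 179.45937803,   89.9204809 , -112.36045293]), 'wrist_force': array([0.56436744, 0.4993323 , 0.39228555]), 'torque': array([0.03159032, 0.01045672, 0.0059424 ]), 'opening': 0.08527921708753412}
scene {'camera_matrix': array([[478.05984628,   0.        , 322.29344115],
       [  0.        , 478.05984628, 238.30598221],
       [  0.        ,   0.        ,   1.        ]]), 'dist': array([-0.123304,  0.      ,  0.      ,  0.      ,  0.      ]), 'extrinsics': array([[-0.6000519 ,  0.7999338 , -0.00660522,  0.2
[... 615 characters left out ...]
63,  0.99512804, -1.05745457],
       [ 0.        ,  0.        ,  0.        ,  1.        ]])}
wrist {'camera_matrix': array([[362.00049804,   0.        , 316.18802668],
       [  0.        , 362.00049804, 239.12367337],
       [  0.        ,   0.        ,   1.        ]]), 'dist': array([0.00539815, 0.        , 0.        , 0.        , 0.        ]), 'mount': array([[-6.31703483e-04,  3.22955529e-01, -9.46413930e-01,
        -1.43800086e-01],
       [ 4.87166841e-04,  9.46414106e-01,  3.22955264e-01,
         8.28889569e-02],
       [ 9.99999682e-01, -2.57049519e-04, -7.55186312e-04,
        -8.18053471e-05],
       [ 0.00000000e+00,  0.00000000e+00,  0.00000000e+00,
         1.00000000e+00]])}
```

View pics/top0.png

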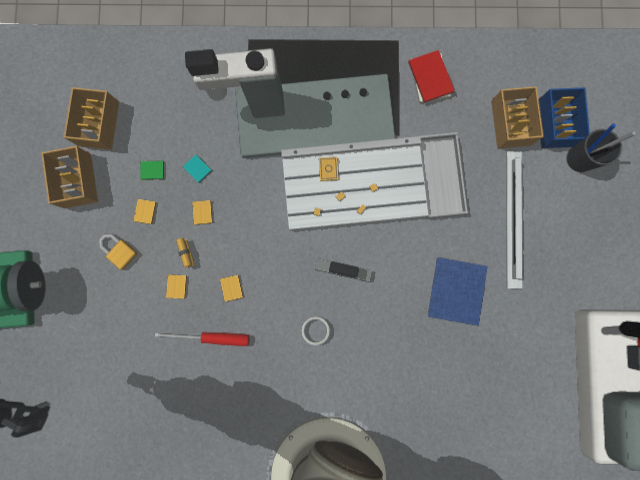

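View pics/scene0.png

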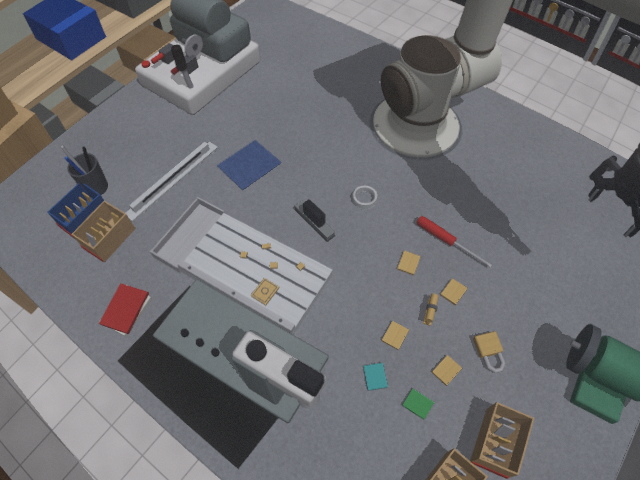

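View pics/wrist0.png

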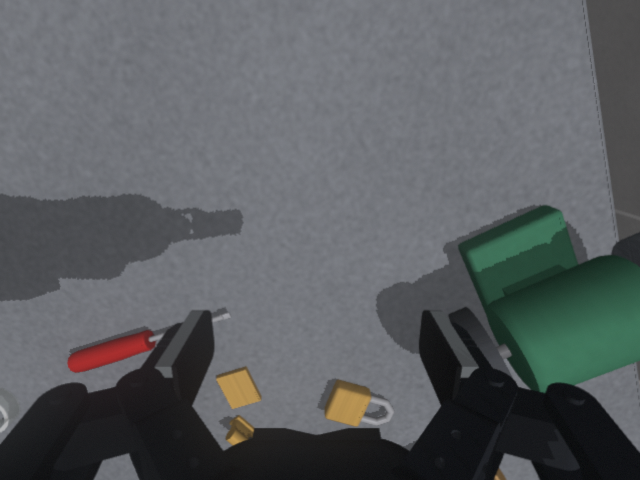

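```bash
cat > h.py <<'E'
import numpy as np, cv2
from workcell import sensors, vision
from scipy.spatial.transform import Rotation as Ro
def cal(n,obs=None):
    c=vision.calibration(n);K=np.array(c["camera_matrix"]);d=np.array(c["dist"])
    if n=="wrist":
        o=obs or sensors.get_obs()
        T=np.eye(4);T[:3,:3]=Ro.from_euler("xyz",o["tcp_rot"],degrees=True).as_matrix();T[:3,3]=o["ee_pos"]
        M=T@np.array(c["mount"])      # cam->world
    else: M=np.linalg.inv(np.array(c["extrinsics"]))
    return K,d,M
def rays(C,px):
    K,d,M=C
    p=cv2.undistortPoints(np.array(px,float).reshape(-1,1,2),K,d).reshape(-1,2)
    v=np.c_[p[:,0],-p[:,1],-np.ones(len(p))]@M[:3,:3].T
    return M[:3,3],v
def plane(C,px,z):
    o,v=rays(C,px); return o+v*((z-o[2])/v[:,2])[:,None]
def proj(C,P):
    K,d,M=C; P=np.atleast_2d(P); W=np.linalg.inv(M); p=P@W[:3,:3].T+W[:3,3]
    p=p*[1,-1,-1]; return cv2.projectPoints(p,np.zeros(3),np.zeros(3),K,d)[0].reshape(-1,2)
def snap(n,tag):
    o=sensors.get_obs(); im=vision.camera(n)[:,:,::-1].copy(); cv2.imwrite(f"pics/{tag}.png",im); return im,cal(n,o)
def crop(im,x0,y0,x1,y1,s,tag):
    cv2.imwrite(f"pics/{tag}.png",cv2.resize(im[y0:y1,x0:x1],None,fx=s,fy=s,interpolation=cv2.INTER_CUBIC))
def jaw(o):
    R=Ro.from_euler("xyz",o["tcp_rot"],degrees=True).as_matrix(); return R
def rows(target,phi=None,start=None,obs=None,vmax=50,amax=10):
    """print increments to target [x,y,z], jaw(z axis) heading phi deg (mod 180)"""
    o=obs or sensors.get_obs(); R=jaw(o); p=np.array(o["ee_pos"]) if start is None else np.array(start[:3])
    f=np.degrees(np.arctan2(R[1,2],R[0,2])) if start is None else start[3]
    return None
def plan(wps,o=None,vmax=50,amax=10):
    """wps list of (x,y,z,phi). prints rows count & per-row increments; tool assumed vertical after first fix"""
    o=o or sensors.get_obs(); R=jaw(o); p=np.array(o["ee_pos"]); f=np.degrees(np.arctan2(R[1,2],R[0,2]))
    print("now",p.round(4),"phi",round(f,2),"tilt",R[:,0].round(4),"t",round(o["time"],2))
    for w in wps:
        t=np.array(w[:3]); da=0
        if w[3] is not None: da=(w[3]-f+90)%180-90
        nr=int(np.ceil(abs(da)/amax))
        if nr: print(f"  turn {nr} x [{-da/nr:.2f},0,0,0,0,0]"); f+=da
        c,s=np.cos(np.radians(f)),np.sin(np.radians(f)); d=(t-p)*1000
        loc=np.array([-d[2],-s*d[0]+c*d[1],c*d[0]+s*d[1]]); n=max(1,int(np.ceil(np.abs(loc).max()/vmax)))
        print(f"  shift {n} x {np.round(loc/n,1).tolist()}  (total {np.round(loc,1).tolist()})"); p=t
    print(" end phi",round(f,1))
E
python3 - <<'E'
from h import *
im=cv2.imread("pics/top0.png")
crop(im,270,120,480,240,3.8,"topbed"); crop(im,120,140,280,310,3.5,"topl"); crop(im,300,140,540,340,3.2,"topr")
o=sensors.get_obs();R=jaw(o);print(R.round(3))
C=cal("top"); 
g=cv2.cvtColor(im,cv2.COLOR_BGR2HSV)
m=cv2.inRange(g,(12,100,120),(28,255,255)); 
n,l,st,ce=cv2.connectedComponentsWithStats(m)
for i in range(1,n):
    if st[i,4]>15 : print(st[i],ce[i].round(1))
E
```

```text
[[-0.    -0.928  0.372]
 [-0.001  0.372  0.928]
 [-1.    -0.    -0.001]]
[501  87  42  53 565] [518.6 117.9]
[ 64  88  43  54 456] [ 88.2 118.2]
[562  97  12   2  19] [566.6  97.4]
[81 99 17 10 64] [ 89.1 103.6]
[565 106  11   3  17] [570.6 106.8]
[515 110  15  12  77] [522.4 116.4]
[562 124  11   2  21] [566.8 124.5]
[564 130  12   2  17] [570.2 130.6]
[ 42 146  42  57 326] [ 66.8 176.7]
[319 157  20  24 351] [328.2 168.8]
[ 59 172  12   4  26] [ 64.5 173.3]
[ 62 178   4   7  19] [ 63.2 181.4]
[370 184   8   7  39] [373.4 187.1]
[336 192   9   9  47] [340.  195.9]
[134 199  21  25 412] [143.9 211. ]
[193 200  19  25 413] [201.8 212. ]
[357 205   9   9  42] [360.8 209. ]
[314 208   6   7  35] [316.6 211.5]
[176 238  10  13  81] [180.5 244.1]
[106 240  29  29 467] [120.1 254.3]
[181 253   9  14  85] [185.2 259.7]
[166 275  20  24 427] [175.8 286.2]
[220 275  23  26 432] [230.9 287.9]
```

View pics/topbed.png

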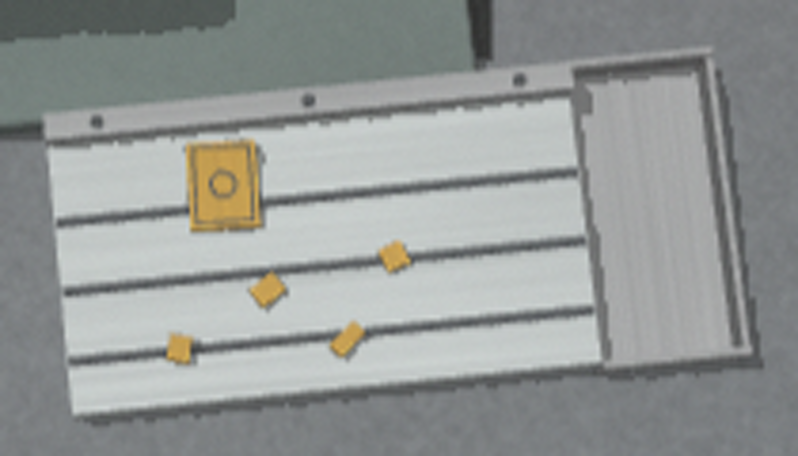

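View pics/topl.png

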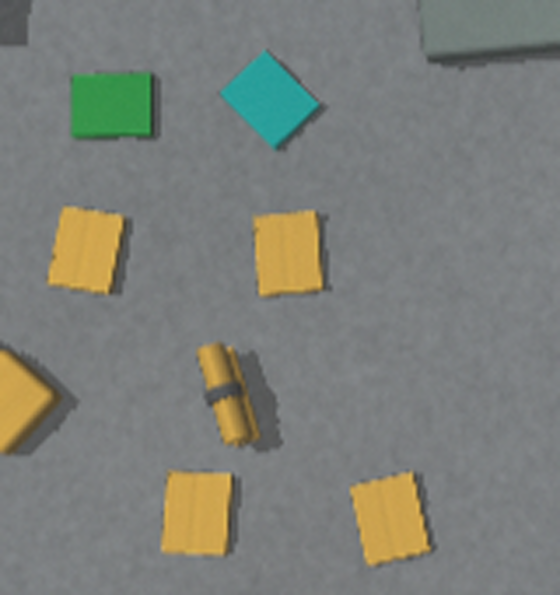

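View pics/topr.png

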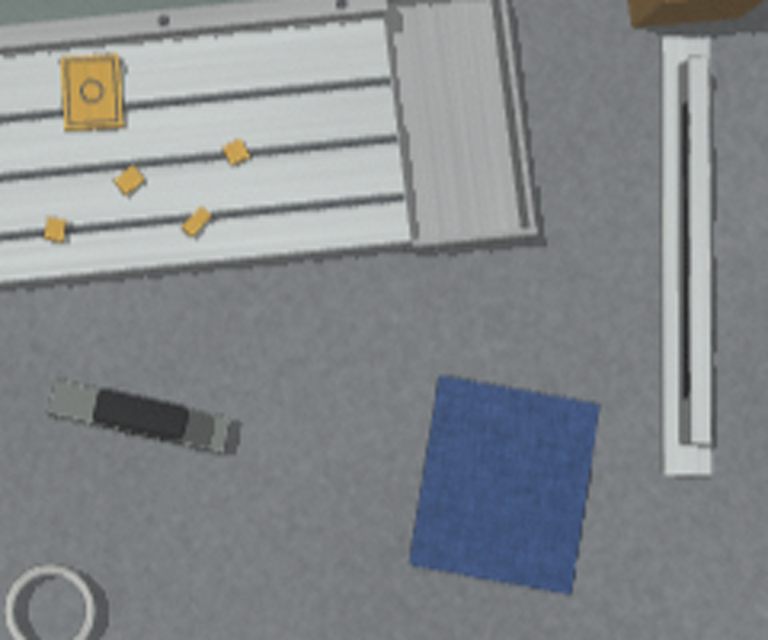

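```bash
cat >> h.py <<'E'
def brassm(im):
    return cv2.inRange(cv2.cvtColor(im,cv2.COLOR_BGR2HSV),(10,80,90),(30,255,255))
def rects(C,m,z,amin=20,amax=2000,roi=None):
    cs,_=cv2.findContours(m,cv2.RETR_EXTERNAL,cv2.CHAIN_APPROX_NONE); out=[]
    for c in cs:
        # +area offset ignored; contour passes through pixel centres => grow by 1 px
        a=cv2.contourArea(c)
        if a<amin or a>amax: continue
        ctr=c.reshape(-1,2).mean(0)
        if roi and not(roi[0]<ctr[0]<roi[2] and roi[1]<ctr[1]<roi[3]): continue
        P=plane(C,c.reshape(-1,2),z)[:,:2].astype(np.float32)
        (cx,cy),(w,h),an=cv2.minAreaRect(P*1000)
        if w<h: w,h,an=h,w,an+90
        out.append(dict(px=ctr.round(0),xy=(round(cx/1000,4),round(cy/1000,4)),lw=(round(w,1),round(h,1)),yaw=round((an+90)%180-90,1)))
    return out
E
python3 - <<'E'
from h import *
im=cv2.imread("pics/top0.png");C=cal("top")
m=brassm(im)
for r in rects(C,m,0.008,200,900,(120,180,260,310)): print("blank",r)
for r in rects(C,m,0.033,20,900,(290,150,430,230)): print("bedthing",r)
h=cv2.cvtColor(im,cv2.COLOR_BGR2HSV)
mp=cv2.inRange(h,(100,90,50),(125,255,255))
for r in rects(C,mp,0.004,1000,9000,(400,230,500,340)): print("pad",r)
corn=plane(C,[(289.2,229.2),(429.2,215.3)],0.025);print(corn)
v=corn[0]-corn[1];print(np.linalg.norm(v),"yaw",np.degrees(np.arctan2(-v[0],v[1])))
# white bed mask
mb=((h[:,:,2]>190)&(h[:,:,1]<30)).astype(np.uint8)*255
mb[:,:275]=0;mb[:130]=0;mb[240:]=0;mb[:,450:]=0
mb=cv2.morphologyEx(mb,cv2.MORPH_CLOSE,np.ones((7,7)))
cs,_=cv2.findContours(mb,cv2.RETR_EXTERNAL,cv2.CHAIN_APPROX_NONE);c=max(cs,key=cv2.contourArea)
print(rects(C,mb,0.025,3000,90000))
ms=((h[:,:,2]>170)&(h[:,:,1]<30)).astype(np.uint8)*255
for r in rects(C,ms,0.008,500,9000,(480,140,540,300)): print("straight",r)
# scraper dark grip
mg=cv2.inRange(im,(0,0,0),(50,50,50))
for r in rects(C,mg,0.061,80,900,(310,250,380,290)): print("grip",r)
E
```

```text
blank {'px': array([231., 288.]), 'xy': (0.3873, 0.2111), 'lw': (50.8, 40.1), 'yaw': 14.0}
blank {'px': array([176., 286.]), 'xy': (0.3891, 0.3302), 'lw': (49.2, 40.6), 'yaw': 0.6}
blank {'px': array([121., 255.]), 'xy': (0.4563, 0.4513), 'lw': (50.1, 49.7), 'yaw': -40.2}
blank {'px': array([185., 252.]), 'xy': (0.4635, 0.313), 'lw': (65.0, 22.7), 'yaw': 18.7}
blank {'px': array([202., 212.]), 'xy': (0.5515, 0.2794), 'lw': (51.2, 40.0), 'yaw': 6.1}
blank {'px': array([144., 211.]), 'xy': (0.5525, 0.4054), 'lw': (50.8, 39.7), 'yaw': -8.8}
bedthing {'px': array([317., 211.]), 'xy': (0.5512, 0.0283), 'lw': (14.4, 12.5), 'yaw': -10.6}
bedthing {'px': array([361., 209.]), 'xy': (0.5572, -0.0659), 'lw': (18.3, 9.1), 'yaw': -44.3}
bedthing {'px': array([340., 196.]), 'xy': (0.5854, -0.0215), 'lw': (16.8, 12.1), 'yaw': -44.2}
bedthing {'px': array([374., 187.]), 'xy': (0.6043, -0.0923), 'lw': (14.3, 13.5), 'yaw': -62.6}
bedthing {'px': array([328., 169.]), 'xy': (0.6444, 0.0046), 'lw': (50.1, 39.3), 'yaw': 3.9}
pad {'px': array([457., 291.]), 'xy': (0.3856, -0.2754), 'lw': (127.8, 109.1), 'yaw': -9.8}
[[ 0.51334552  0.08685034  0.025     ]
 [ 0.5462269  -0.21249003  0.025     ]]
0.30114090177077696 yaw 6.268587315266509
[{'px': array([351., 186.]), 'xy': (0.6068, -0.0524), 'lw': (298.3, 150.0), 'yaw': -83.7}]
straight {'px': array([514., 219.]), 'xy': (0.5433, -0.4001), 'lw': (296.9, 30.7), 'yaw': -1.5}
```

Run:
```python
from h import *
plan([(.35,.30,.23,68.2),(.6444,.0046,.16,93.9)])
```

```text
now [0.2044 0.5105 0.2308] phi 68.18 tilt [-3.e-04 -9.e-04 -1.e+00] t 0.15
  turn 1 x [-0.02,0,0,0,0,0]
  shift 5 x [0.2, -42.7, -28.3]  (total [0.8, -213.4, -141.3])
  turn 3 x [-8.57,0,0,0,0,0]
  shift 7 x [10.0, -39.1, -45.0]  (total [70.0, -273.6, -314.7])
 end phi 93.9
```

Call:
carry_out --pt "0 0 0 0 -43 -28 70" --pt "0 0 0 0 -43 -28 70" --pt "0 0 0 0 -43 -28 70" --pt "0 0 0 0 -43 -28 70" --pt "0 0 0 0 -43 -28 70" --pt "-8.6 0 0 0 0 0 70" --pt "-8.6 0 0 0 0 0 70" --pt "-8.6 0 0 0 0 0 70" --squeeze 40

```text
time: 1.15
ee_pos: [0.3521, 0.3004, 0.2311]
tcp_rot: [127.2, 90.0, -138.6]
wrist_force: [0.2, 0.3, -0.8]
opening: 0.0597
```

Call:
carry_out --pt "0 0 0 10 -39 -45 70" --pt "0 0 0 10 -39 -45 70" --pt "0 0 0 10 -39 -45 70" --pt "0 0 0 10 -39 -45 70" --pt "0 0 0 10 -39 -45 70" --pt "0 0 0 10 -39 -45 70" --pt "0 0 0 10 -39 -45 70" --pt "0 0 0 0 0 0 70" --pt "0 0 0 0 0 0 70"

```text
time: 2.28
ee_pos: [0.6459, 0.0054, 0.1608]
tcp_rot: [78.0, 89.9, 172.0]
wrist_force: [0.3, 0.6, 0.4]
opening: 0.0596
```

Run:
```python
from h import *
im,C=snap("wrist","w1")
plan([(.6444,.0046,.06,93.9)])
for r in rects(C,brassm(im),0.033,60,20000): print(r)
print(proj(C,[(.6444,.0046,.033)]))
```

```text
now [0.6458 0.006  0.1615] phi 94.01 tilt [-2.e-04  2.e-04 -1.e+00] t 2.33
  turn 1 x [0.11,0,0,0,0,0]
  shift 3 x [33.8, 0.5, -0.4]  (total [101.5, 1.5, -1.3])
 end phi 93.9
{'px': array([316., 226.]), 'xy': (0.6458, 0.0055), 'lw': (49.9, 39.7), 'yaw': 4.0}
{'px': array([190., 167.]), 'xy': (0.6057, -0.0909), 'lw': (14.8, 13.2), 'yaw': -63.1}
{'px': array([287., 147.]), 'xy': (0.5862, -0.02), 'lw': (16.8, 12.8), 'yaw': -51.2}
{'px': array([359., 102.]), 'xy': (0.5524, 0.0291), 'lw': (14.4, 13.0), 'yaw': -9.0}
{'px': array([225., 102.]), 'xy': (0.5588, -0.065), 'lw': (20.0, 10.1), 'yaw': -44.8}
[[315.31604343 225.6139766 ]]
```

View pics/w1.png

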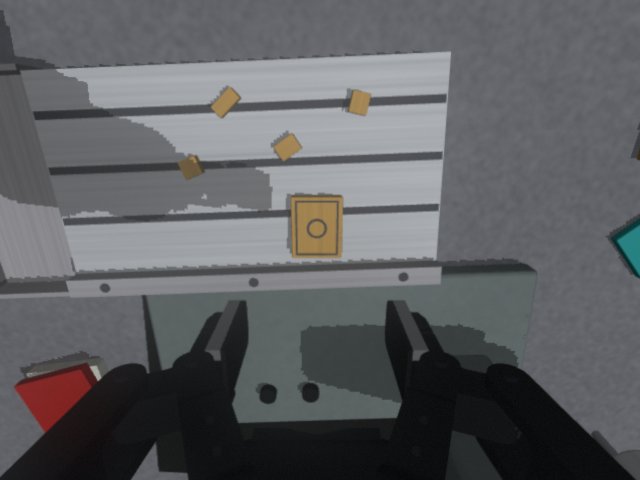

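Call:
carry_out --pt "0 0 0 40 0 0 68" --pt "0 0 0 40 0 0 68" --pt "0 0 0 35 0 0 68" --pt "0 0 0 12 0 0 68" --pt "0 0 0 7 0 0 68" --pt "0 0 0 0 0 0 68" --pt "0 0 0 0 0 0 20" --pt "0 0 0 0 0 0 20" --pt "0 0 0 0 0 0 20" --pt "0 0 0 0 0 0 20" --squeeze 50

```text
time: 3.58
ee_pos: [0.647, 0.0055, 0.0292]
tcp_rot: [-86.4, 89.9, 7.6]
wrist_force: [-0.9, 1.5, 5.7]
opening: 0.0379
```

Call:
carry_out --pt "0 0 0 -20 0 0 20" --pt "0 0 0 -50 0 0 20" --pt "0 0 0 -50 0 0 20"

```text
time: 3.95
ee_pos: [0.646, 0.0053, 0.1501]
tcp_rot: [-98.6, 90.0, -4.6]
wrist_force: [1.2, -0.0, -1.6]
opening: 0.0373
```

Run:
```python
from h import *
plan([(.387,-.2745,.10,93.9),(.387,-.2745,.0105,93.9)])
```

```text
now [0.646  0.0053 0.1501] phi 93.97 tilt [ 6.e-04 -0.e+00 -1.e+00] t 3.95
  turn 1 x [0.07,0,0,0,0,0]
  shift 6 x [8.3, 46.2, -43.6]  (total [50.1, 277.4, -261.6])
  shift 2 x [44.8, -0.0, 0.0]  (total [89.5, -0.0, 0.0])
 end phi 93.9
```

Call:
carry_out --pt "0 0 0 8 46 -44 20" --pt "0 0 0 8 46 -44 20" --pt "0 0 0 8 46 -44 20" --pt "0 0 0 8 46 -44 20" --pt "0 0 0 9 46 -44 20" --pt "0 0 0 9 47 -42 20" --pt "0 0 0 0 0 0 20" --pt "0 0 0 40 0 0 20" --pt "0 0 0 30 0 0 20" --pt "0 0 0 10 0 0 20" --pt "0 0 0 7 0 0 20" --pt "0 0 0 0 0 0 20"

```text
time: 5.45
ee_pos: [0.395, -0.2682, 0.0123]
tcp_rot: [-127.0, 89.9, -33.0]
wrist_force: [0.1, -0.4, -1.2]
opening: 0.0372
```

Call:
carry_out --pt "0 0 0 2 0 0 20" --pt "0 0 0 0 0 0 20" --pt "0 0 0 0 0 0 62" --pt "0 0 0 0 0 0 62" --pt "0 0 0 0 0 0 62" --pt "0 0 0 -25 0 0 62" --pt "0 0 0 -50 0 0 70" --pt "0 0 0 -50 0 0 70"

```text
time: 6.45
ee_pos: [0.3942, -0.268, 0.1358]
tcp_rot: [51.7, 90.0, 145.7]
wrist_force: [-0.1, -1.1, 0.3]
opening: 0.0598
```

Run:
```python
from h import *
im,C=snap("wrist","w2")
for r in rects(C,brassm(im),0.012,60,20000): print(r)
plan([(.43,-.04,.19,100)])
im,C=snap("top","t2")
```

```text
{'px': array([489., 468.]), 'xy': (0.6288, -0.0794), 'lw': (24.4, 10.7), 'yaw': 30.1}
{'px': array([316., 227.]), 'xy': (0.3935, -0.2684), 'lw': (50.1, 40.0), 'yaw': 4.0}
now [ 0.3961 -0.2693  0.1428] phi 93.98 tilt [ 0.0067 -0.0046 -1.    ] t 6.5
  turn 1 x [-6.02,0,0,0,0,0]
  shift 5 x [-9.4, -14.6, 44.0]  (total [-47.2, -73.2, 219.9])
 end phi 100.0
```

View pics/w2.png

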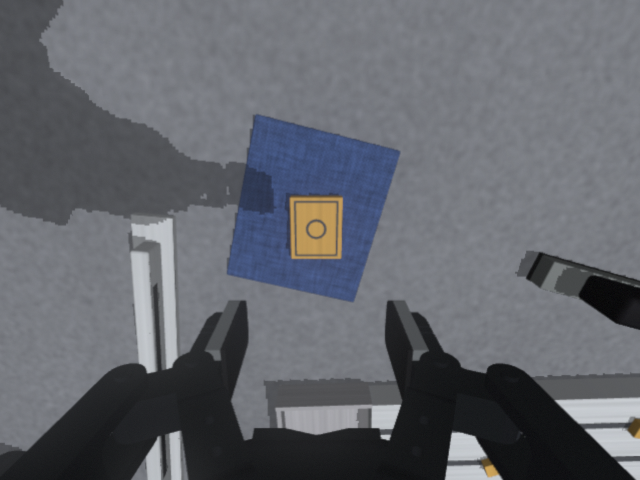

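View pics/t2.png

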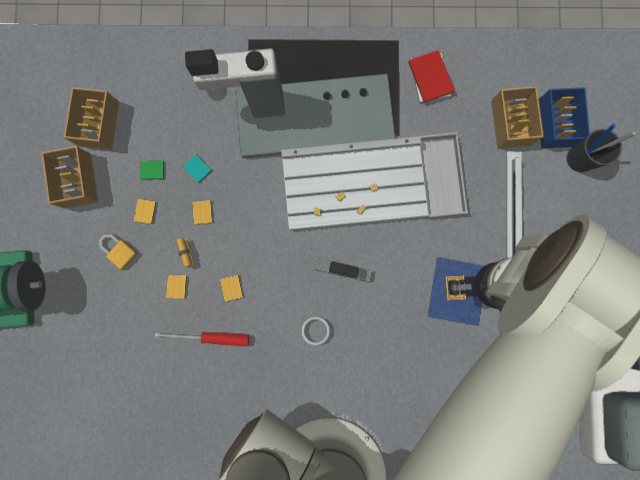

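Run:
```python
from h import *
im=cv2.imread("pics/top0.png");C=cal("top")
print(plane(C,[(344.4,269.7)],.061), plane(C,[(318,264.5),(373,275)],.02))
plan([(.42,-.15,.19,None),(.422,-.046,.19,169)])
```

```text
[[ 0.42648761 -0.03023325  0.061     ]] [[ 0.43873875  0.02451603  0.02      ]
 [ 0.41756418 -0.09273165  0.02      ]]
now [ 0.3964 -0.2695  0.1401] phi 93.98 tilt [ 0.0068 -0.0046 -1.    ] t 6.55
  shift 3 x [-16.6, -10.6, 39.2]  (total [-49.9, -31.8, 117.5])
  turn 8 x [-9.38,0,0,0,0,0]
  shift 3 x [-0.0, -34.2, 6.0]  (total [-0.0, -102.5, 17.9])
 end phi 169.0
```

Call:
carry_out --pt "0 0 0 -10 -9 47 60" --pt "0 0 0 -10 -9 47 60" --pt "0 0 0 -10 -9 47 60" --pt "0 0 0 -10 -10 47 60" --pt "0 0 0 -10 -10 47 60" --pt "-9.4 0 0 0 0 0 60" --pt "-9.4 0 0 0 0 0 60" --pt "-9.4 0 0 0 0 0 60" --pt "-9.4 0 0 0 0 0 60" --pt "-9.4 0 0 0 0 0 60" --pt "-9.4 0 0 0 0 0 60" --pt "-9.4 0 0 0 0 0 60"

```text
time: 8.05
ee_pos: [0.425, -0.0305, 0.184]
tcp_rot: [16.5, 90.0, 176.6]
wrist_force: [-0.2, 0.1, -0.6]
opening: 0.051
```

Call:
carry_out --pt "-9.4 0 0 0 0 0 60" --pt "0 0 0 0 0 0 60" --pt "0 0 0 0 0 0 60"

```text
time: 8.43
ee_pos: [0.425, -0.0305, 0.1843]
tcp_rot: [2.0, 90.0, 171.0]
wrist_force: [-0.1, -1.0, -0.6]
opening: 0.0512
```

Run:
```python
from h import *
im,C=snap("wrist","w3")
plan([(.427,-.032,.10,169)])
```

```text
now [ 0.425  -0.0304  0.1843] phi 169.01 tilt [-2.e-04  0.e+00 -1.e+00] t 8.47
  turn 1 x [0.01,0,0,0,0,0]
  shift 2 x [42.2, 0.6, -1.1]  (total [84.3, 1.1, -2.2])
 end phi 169.0
```

View pics/w3.png

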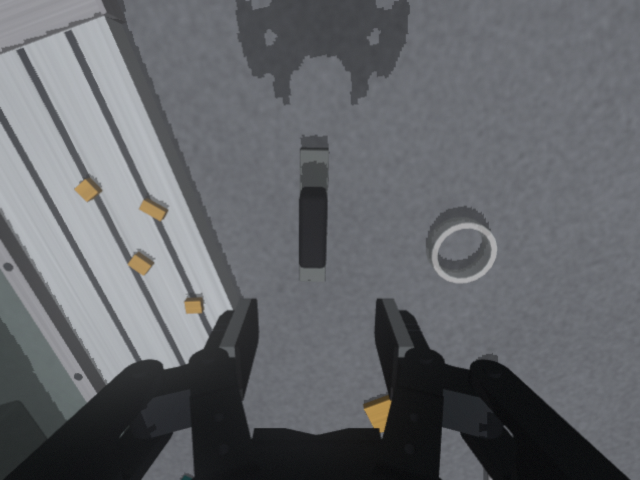

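Run:
```python
from h import *
im=cv2.imread("pics/w3.png"); C=cal("wrist")
crop(im,260,110,380,300,4,"w3c")
p=plane(C,[(299,267),(326,267),(300,190),(327,190)],.061);print(p)
print(proj(C,[(.427,-.032,.061)]))
```

```text
[[ 0.44481223 -0.0021264   0.061     ]
 [ 0.4235809   0.00198489  0.061     ]
 [ 0.43130041 -0.06295289  0.061     ]
 [ 0.41154573 -0.05912806  0.061     ]]
[[313.65084776 227.94360005]]
```

View pics/w3c.png

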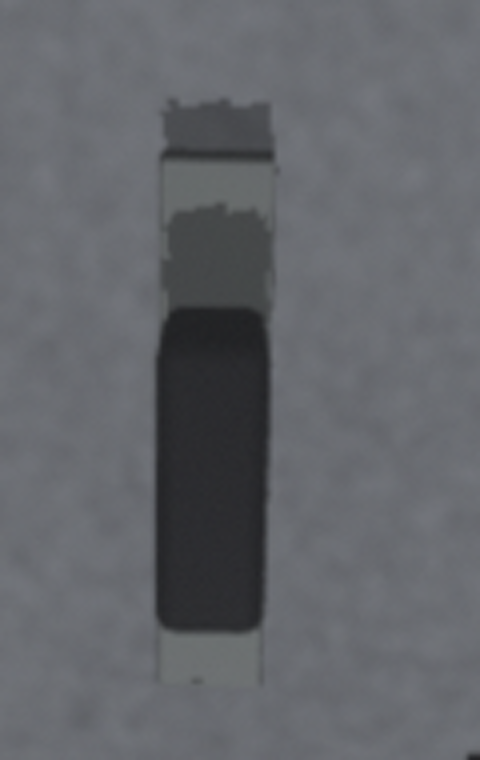

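Call:
carry_out --pt "0 0 0 50 -2 -3 60" --pt "0 0 0 50 0 0 60" --pt "0 0 0 40 0 0 60" --pt "0 0 0 13 0 0 60" --pt "0 0 0 6 0 0 60" --pt "0 0 0 0 0 0 10" --pt "0 0 0 0 0 0 10" --pt "0 0 0 0 0 0 10" --pt "0 0 0 0 0 0 10" --pt "0 0 0 0 0 0 10" --pt "0 0 0 0 0 0 10" --squeeze 80

```text
time: 9.85
ee_pos: [0.4293, -0.0292, 0.0269]
tcp_rot: [-174.1, 89.9, -4.9]
wrist_force: [-0.3, 0.2, 6.7]
opening: 0.0213
```

Call:
carry_out --pt "0 0 0 0 0 0 10" --pt "0 0 0 -30 0 0 10" --pt "0 0 0 -45 0 0 10" --pt "0 0 0 0 0 0 10"

```text
time: 10.35
ee_pos: [0.4303, -0.0292, 0.1041]
tcp_rot: [-172.7, 89.7, -3.5]
wrist_force: [1.0, 0.0, -2.7]
opening: 0.021
```

Run:
```python
from h import *
im,C=snap("wrist","w4")
plan([(.427,-.032,.10,96.3)])
```

```text
now [ 0.4294 -0.0291  0.102 ] phi 169.18 tilt [ 3.1e-03 -2.0e-04 -1.0e+00] t 10.4
  turn 8 x [9.11,0,0,0,0,0]
  shift 1 x [2.0, 2.7, -2.6]  (total [2.0, 2.7, -2.6])
 end phi 96.3
```

View pics/w4.png

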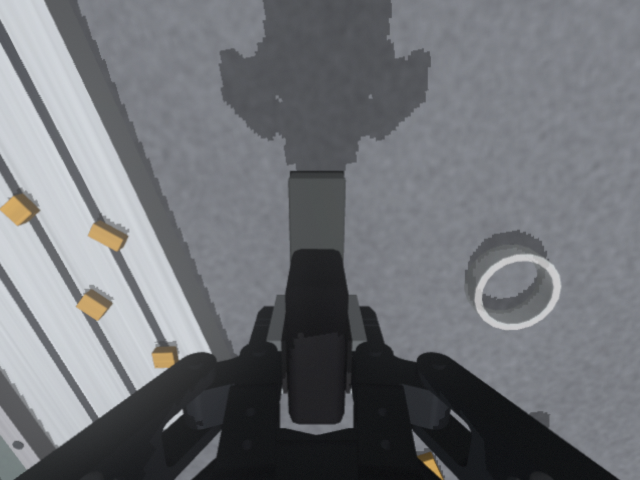

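Call:
carry_out --pt "9.1 0 0 0 0 0 10" --pt "9.1 0 0 0 0 0 10" --pt "9.1 0 0 0 0 0 10" --pt "9.1 0 0 0 0 0 10" --pt "9.1 0 0 0 0 0 10" --pt "9.1 0 0 0 0 0 10" --pt "9.1 0 0 0 0 0 10" --pt "9.1 0 0 0 0 0 10" --pt "0 0 0 0 0 0 10"

```text
time: 11.52
ee_pos: [0.4278, -0.029, 0.0994]
tcp_rot: [80.5, 89.9, 176.9]
wrist_force: [-0.3, 0.2, -1.3]
opening: 0.0212
```

Run:
```python
from h import *
plan([(.5867,.0636,.09,96.3),(.5867,.0636,.053,96.3),(.6182,-.2227,.053,96.3)],vmax=40)
```

```text
now [ 0.4278 -0.029   0.0994] phi 96.44 tilt [-1.6e-03  1.0e-04 -1.0e+00] t 11.53
  turn 1 x [0.14,0,0,0,0,0]
  shift 5 x [1.9, -33.6, 14.9]  (total [9.4, -168.1, 74.6])
  shift 1 x [37.0, -0.0, 0.0]  (total [37.0, -0.0, 0.0])
  shift 8 x [-0.0, 0.0, -36.0]  (total [-0.0, 0.1, -288.0])
 end phi 96.3
```

Call:
carry_out --pt "0 0 0 0 -34 15 10" --pt "0 0 0 0 -34 15 10" --pt "0 0 0 0 -34 15 10" --pt "0 0 0 0 -33 15 10" --pt "0 0 0 0 -33 15 10" --pt "0 0 0 0 0 0 10" --pt "0 0 0 20 0 0 10"

```text
time: 12.4
ee_pos: [0.5874, 0.0642, 0.0808]
tcp_rot: [-97.2, 89.9, -0.6]
wrist_force: [-0.5, -0.8, -2.2]
opening: 0.021
```

Run:
```python
from h import *
im,C=snap("wrist","w5"); im,C=snap("top","t5"); crop(im,270,120,480,240,3.8,"t5c")
plan([(.5867,.0636,.053,96.3),(.6182,-.2227,.053,96.3)],vmax=40)
```

```text
now [0.5852 0.0637 0.0779] phi 96.53 tilt [-4.4e-03 -6.0e-04 -1.0e+00] t 12.5
  turn 1 x [0.23,0,0,0,0,0]
  shift 1 x [24.9, -1.5, -0.3]  (total [24.9, -1.5, -0.3])
  shift 8 x [-0.0, 0.0, -36.0]  (total [-0.0, 0.1, -288.0])
 end phi 96.3
```

View pics/w5.png

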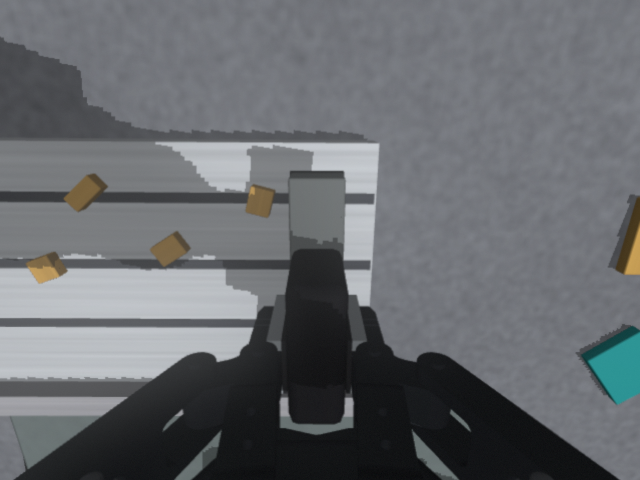

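View pics/t5c.png

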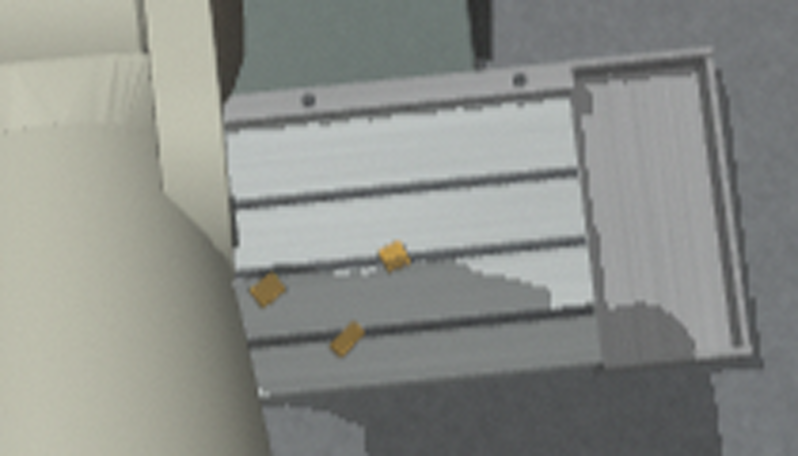

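Call:
carry_out --pt "0 0 0 15 0 0 10" --pt "0 0 0 9 0 0 10" --pt "0 0 0 1 0 0 10" --pt "0 0 0 0 0 0 10" --pt "0 0 0 0 0 0 10"

```text
time: 13.12
ee_pos: [0.5873, 0.0642, 0.056]
tcp_rot: [-89.3, 90.0, 7.0]
wrist_force: [0.3, -0.0, -1.7]
opening: 0.0207
```

Call:
carry_out --pt "0 0 0 3 0 0 10" --pt "0 0 0 0 0 0 10" --pt "0 0 0 0 0 0 10"

```text
time: 13.5
ee_pos: [0.587, 0.0641, 0.0525]
tcp_rot: [89.5, 90.0, -174.1]
wrist_force: [-0.6, 0.1, -1.9]
opening: 0.021
```

Call:
carry_out --pt "0 0 0 0.7 0 -8 10" --pt "0 0 0 0 0 -15 10" --pt "0 0 0 0 0 -20 10" --pt "0 0 0 0 0 -20 10" --pt "0 0 0 0 0 -20 10" --pt "0 0 0 0 0 -20 10" --pt "0 0 0 0 0 -20 10" --pt "0 0 0 0 0 -20 10" --pt "0 0 0 0 0 -20 10" --pt "0 0 0 0 0 -20 10" --pt "0 0 0 0 0 -10 10" --pt "0 0 0 0 0 0 10"

```text
time: 15.0
ee_pos: [0.6087, -0.1294, 0.052]
tcp_rot: [-174.0, 89.9, -77.7]
wrist_force: [-0.1, -3.8, 4.3]
opening: 0.0208
```

Run:
```python
from h import *
im,C=snap("wrist","w6")
plan([(.6182,-.2227,.053,96.3)],vmax=40)
```

```text
now [ 0.6087 -0.1291  0.052 ] phi 96.31 tilt [ 5.e-04 -2.e-03 -1.e+00] t 15.05
  turn 1 x [0.01,0,0,0,0,0]
  shift 3 x [-0.3, 0.3, -31.4]  (total [-1.0, 0.8, -94.1])
 end phi 96.3
```

View pics/w6.png

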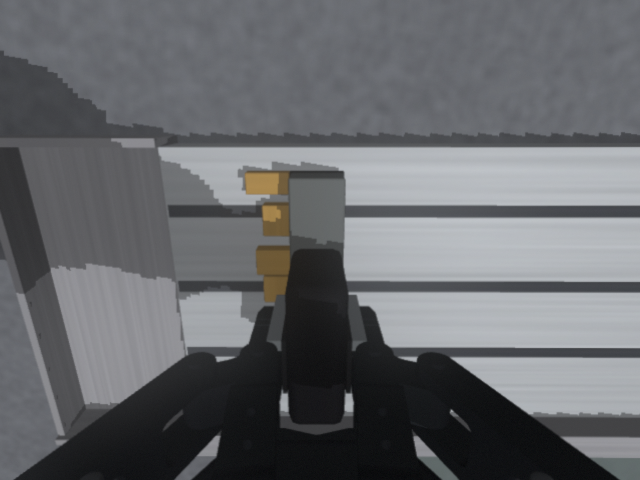

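Call:
carry_out --pt "0 0 0 0 0 -10 10" --pt "0 0 0 0 0 -15 10" --pt "0 0 0 0 0 -15 10" --pt "0 0 0 0 0 -15 10" --pt "0 0 0 0 0 -15 10" --pt "0 0 0 0 0 -12 10" --pt "0 0 0 0 0 -12 10" --pt "0 0 0 0 0 0 10" --pt "0 0 0 0 0 0 10"

```text
time: 16.18
ee_pos: [0.6185, -0.2208, 0.0511]
tcp_rot: [69.5, 89.9, 165.9]
wrist_force: [-0.5, -0.5, -0.9]
opening: 0.0209
```

Run:
```python
from h import *
im,C=snap("wrist","w7")
plan([(.6182,-.2227,.053,96.3)],vmax=40)
```

```text
now [ 0.6186 -0.2207  0.0513] phi 96.4 tilt [-9.e-04  3.e-04 -1.e+00] t 16.23
  turn 1 x [0.10,0,0,0,0,0]
  shift 1 x [-1.7, 0.6, -2.0]  (total [-1.7, 0.6, -2.0])
 end phi 96.3
```

View pics/w7.png

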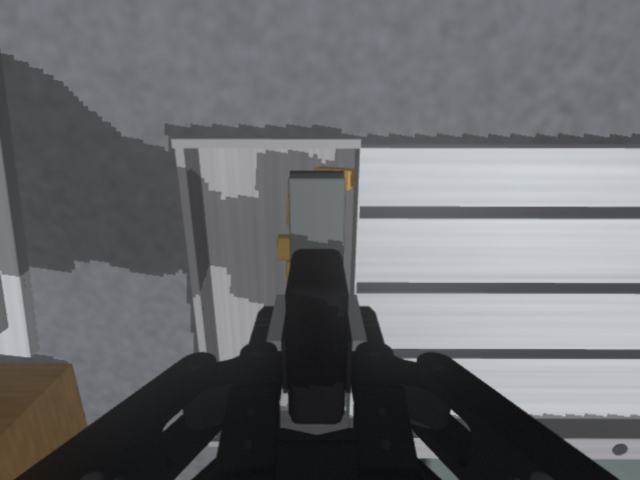

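Call:
carry_out --pt "0 0 0 -40 0 0 10" --pt "0 0 0 -40 0 0 10"

```text
time: 16.48
ee_pos: [0.6185, -0.2205, 0.1322]
tcp_rot: [64.8, 89.9, 161.2]
wrist_force: [1.1, 0.2, -0.8]
opening: 0.021
```

Run:
```python
from h import *
plan([(.425,-.04,.11,None),(.425,-.04,.028,96.3)],vmax=45)
```

```text
now [ 0.6185 -0.2205  0.1322] phi 96.41 tilt [-1.3e-03  5.0e-04 -1.0e+00] t 16.48
  shift 5 x [4.4, 34.4, 40.2]  (total [22.2, 172.1, 201.0])
  turn 1 x [0.11,0,0,0,0,0]
  shift 2 x [41.0, -0.0, 0.0]  (total [82.0, -0.0, 0.0])
 end phi 96.3
```

Call:
carry_out --pt "0 0 0 4 34 40 10" --pt "0 0 0 4 34 40 10" --pt "0 0 0 4 34 40 10" --pt "0 0 0 4 34 40 10" --pt "0 0 0 4 34 40 10" --pt "0 0 0 0 0 0 10"

```text
time: 17.23
ee_pos: [0.4255, -0.0393, 0.1118]
tcp_rot: [12.1, 90.0, 108.6]
wrist_force: [1.2, -0.7, -1.3]
opening: 0.0209
```

Run:
```python
from h import *
im,C=snap("top","t8"); crop(im,270,120,480,240,3.8,"t8c")
im,C=snap("scene","s8"); crop(im,120,180,350,340,3.4,"s8c")
```

```text
(no output)
```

View pics/t8c.png

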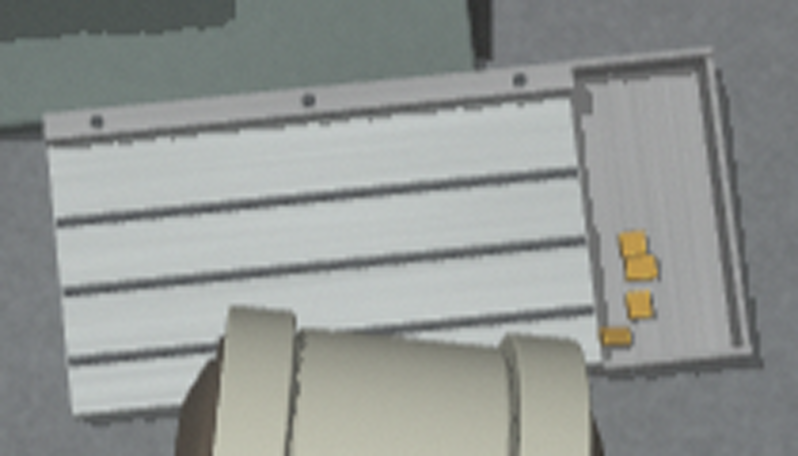

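View pics/s8c.png

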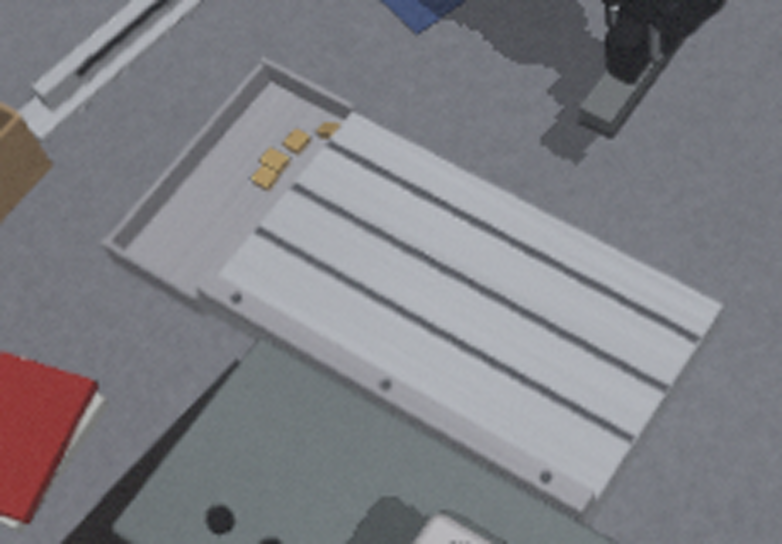

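```bash
cat >> h.py <<'E'
BO=np.array([.6155,-.052]);BY=np.radians(6.27)
def own(xy):
    d=np.array(xy)[:2]-BO; c,s=np.cos(BY),np.sin(BY); return np.array([c*d[0]+s*d[1],-s*d[0]+c*d[1]])
def world(x,y):
    c,s=np.cos(BY),np.sin(BY); return BO+[c*x-s*y,s*x+c*y]
E
python3 - <<'E'
from h import *
im=cv2.imread("pics/t8.png");C=cal("top")
for r in rects(C,brassm(im),0.012,10,900,(290,150,480,230)): print(r, own(np.array(r['xy'])+[.0014,.001]).round(4))
crop(im,410,170,470,220,12,"t8d")
im=cv2.imread("pics/s8.png");crop(im,180,205,240,245,12,"s8d")
E
```

```text
{'px': array([432., 208.]), 'xy': (0.5643, -0.2203), 'lw': (15.3, 8.8), 'yaw': -89.5} [-0.0678 -0.1609]
{'px': array([438., 200.]), 'xy': (0.5831, -0.2345), 'lw': (15.4, 13.1), 'yaw': 0.5} [-0.0506 -0.177 ]
{'px': array([437., 187.]), 'xy': (0.6107, -0.2339), 'lw': (26.6, 19.5), 'yaw': 0.5} [-0.0231 -0.1794]
```

View pics/t8d.png

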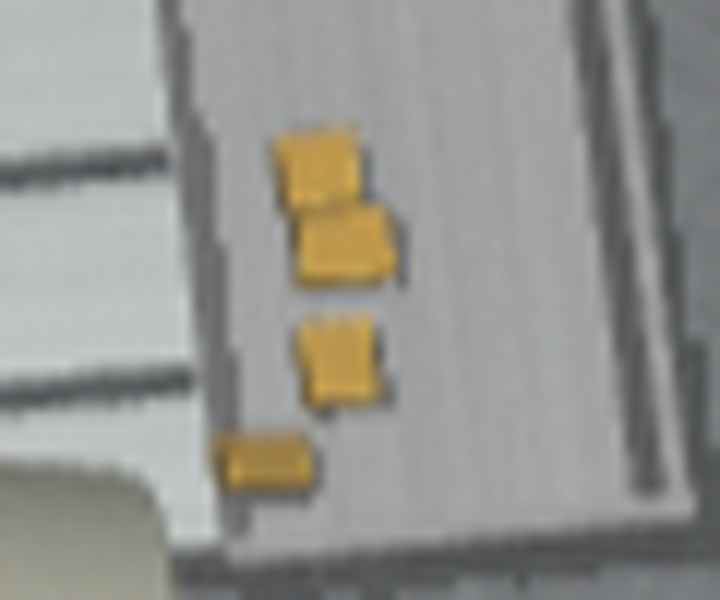

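View pics/s8d.png

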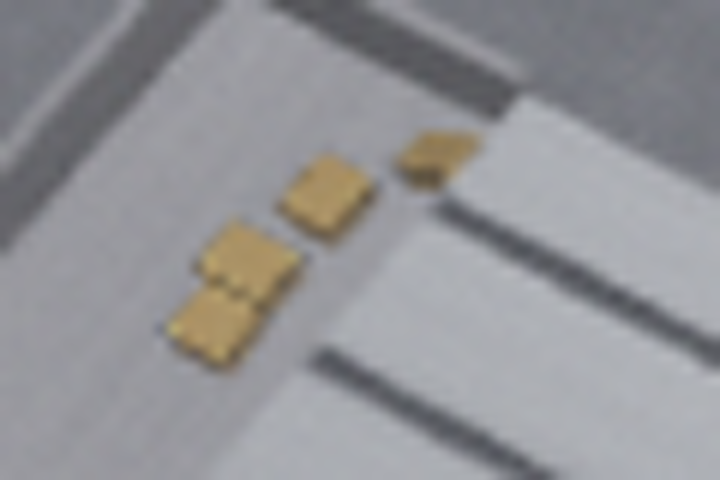

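Call:
carry_out --pt "0 0 0 45 0 0 10" --pt "0 0 0 30 0 0 10" --pt "0 0 0 7 0 0 10" --pt "0 0 0 2 0 0 10" --pt "0 0 0 0 0 0 10"

```text
time: 17.95
ee_pos: [0.4286, -0.0414, 0.0289]
tcp_rot: [-102.7, 89.9, -6.3]
wrist_force: [0.3, -0.1, -1.1]
opening: 0.0209
```

Call:
carry_out --pt "0 0 0 2.5 0 0 10" --pt "0 0 0 0 0 0 10" --pt "0 0 0 0 0 0 50" --pt "0 0 0 0 0 0 50" --pt "0 0 0 0 0 0 50" --pt "0 0 0 -25 0 0 50" --pt "0 0 0 -50 0 0 60" --pt "0 0 0 -50 0 0 68" --pt "0 0 0 -30 0 0 68"

```text
time: 19.08
ee_pos: [0.4282, -0.0413, 0.1828]
tcp_rot: [-102.3, 89.9, -5.9]
wrist_force: [0.9, 0.5, -0.7]
opening: 0.0581
```

Run:
```python
from h import *
im,C=snap("wrist","w9")
plan([(.389,.214,.17,104),])
```

```text
now [ 0.4291 -0.0413  0.1859] phi 96.38 tilt [ 6.1e-03 -6.0e-04 -1.0e+00] t 19.12
  turn 1 x [-7.62,0,0,0,0,0]
  shift 6 x [2.7, -3.8, 42.9]  (total [15.9, -22.9, 257.4])
 end phi 104.0
```

View pics/w9.png

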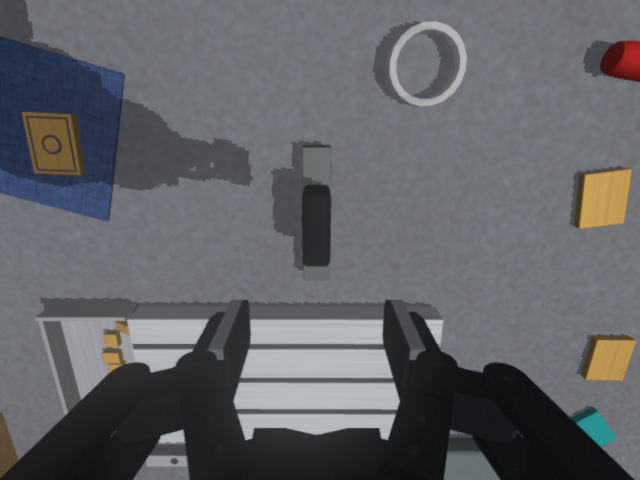

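Call:
carry_out --pt "-7.6 0 0 0 0 0 68" --pt "0 0 0 2 -4 43 68" --pt "0 0 0 2 -4 43 68" --pt "0 0 0 2 -4 43 68" --pt "0 0 0 2 -4 43 68" --pt "0 0 0 2 -4 43 68" --pt "0 0 0 2 -3 43 68" --pt "0 0 0 0 0 0 68"

```text
time: 20.12
ee_pos: [0.3869, 0.2167, 0.1677]
tcp_rot: [85.8, 89.9, -170.0]
wrist_force: [-0.6, -1.4, 0.1]
opening: 0.0581
```

```bash
cat >> h.py <<'E'
def look(tag,z=.008,roi=None):
    im,C=snap("wrist",tag)
    for r in rects(C,brassm(im),z,200,20000,roi): print(r)
E
python3 - <<'E'
from h import *
look("w10"); plan([(.389,.214,.17,104)])
for y in(-.1,-.033,.034,.1): print(y,world(.042,y).round(4))
E
```

```text
{'px': array([338., 381.]), 'xy': (0.5511, 0.2806), 'lw': (54.3, 40.6), 'yaw': 6.1}
{'px': array([537., 346.]), 'xy': (0.4621, 0.4591), 'lw': (51.0, 50.5), 'yaw': -39.6}
{'px': array([397., 295.]), 'xy': (0.4442, 0.3078), 'lw': (27.0, 21.5), 'yaw': 18.8}
{'px': array([440., 249.]), 'xy': (0.39, 0.3314), 'lw': (50.7, 40.7), 'yaw': -2.3}
{'px': array([311., 216.]), 'xy': (0.388, 0.2123), 'lw': (50.2, 40.0), 'yaw': 14.2}
now [0.3872 0.2155 0.1678] phi 104.14 tilt [-8.e-04 -6.e-04 -1.e+00] t 20.18
  turn 1 x [0.14,0,0,0,0,0]
  shift 1 x [-2.2, -1.4, -1.9]  (total [-2.2, -1.4, -1.9])
 end phi 104.0
-0.1 [ 0.6682 -0.1468]
-0.033 [ 0.6609 -0.0802]
0.034 [ 0.6535 -0.0136]
0.1 [0.6463 0.052 ]
```

Call:
carry_out --pt "0 0 0 50 0 -3.3 68" --pt "0 0 0 50 0 0 68" --pt "0 0 0 40 0 0 68" --pt "0 0 0 17 0 0 68" --pt "0 0 0 7 0 0 68" --pt "0 0 0 0 0 0 68" --pt "0 0 0 0 0 0 20" --pt "0 0 0 0 0 0 20" --pt "0 0 0 0 0 0 20" --pt "0 0 0 0 0 0 20" --squeeze 60

```text
time: 21.42
ee_pos: [0.3894, 0.2119, 0.0063]
tcp_rot: [-81.4, 89.9, 22.6]
wrist_force: [-2.2, -2.0, 9.7]
opening: 0.0347
```

Call:
carry_out --pt "0 0 0 -25 0 0 20" --pt "0 0 0 -50 0 0 20" --pt "0 0 0 -35 0 0 20"

```text
time: 21.8
ee_pos: [0.3891, 0.2119, 0.1173]
tcp_rot: [-76.3, 89.8, 27.7]
wrist_force: [1.3, 0.8, 0.4]
opening: 0.0175
```

Run:
```python
from h import *
plan([(.6682,-.1468,.11,96.3),(.6682,-.1468,.031,96.3)])
```

```text
now [0.3891 0.2119 0.1173] phi 103.99 tilt [ 0.0025  0.0013 -1.    ] t 21.8
  turn 1 x [7.69,0,0,0,0,0]
  shift 8 x [0.9, -29.8, -48.4]  (total [7.3, -238.1, -387.1])
  shift 2 x [39.5, -0.0, 0.0]  (total [79.0, -0.0, 0.0])
 end phi 96.3
```

Call:
carry_out --pt "0 0 0 -30 0 0 68" --pt "0 0 0 0 0 0 68" --pt "0 0 0 0 0 0 68" --pt "0 0 0 0 0 0 68"

```text
time: 22.3
ee_pos: [0.3881, 0.2113, 0.1434]
tcp_rot: [105.2, 89.9, -150.9]
wrist_force: [-1.4, 0.5, 0.2]
opening: 0.0583
```

Run:
```python
from h import *
look("w11"); plan([(.389,.214,.17,104)])
```

```text
{'px': array([461., 440.]), 'xy': (0.5703, 0.4076), 'lw': (35.2, 17.1), 'yaw': 81.7}
{'px': array([345., 399.]), 'xy': (0.551, 0.2806), 'lw': (54.8, 40.7), 'yaw': 6.0}
{'px': array([560., 363.]), 'xy': (0.4629, 0.4603), 'lw': (51.2, 50.7), 'yaw': -40.2}
{'px': array([456., 259.]), 'xy': (0.39, 0.3315), 'lw': (50.7, 40.8), 'yaw': -2.1}
{'px': array([354., 220.]), 'xy': (0.3776, 0.2397), 'lw': (50.3, 39.9), 'yaw': 14.6}
now [0.3881 0.2113 0.1435] phi 103.98 tilt [-1.2e-03 -7.0e-04 -1.0e+00] t 22.35
  turn 1 x [-0.02,0,0,0,0,0]
  shift 1 x [-26.5, -1.5, 2.4]  (total [-26.5, -1.5, 2.4])
 end phi 104.0
```

View pics/w11.png

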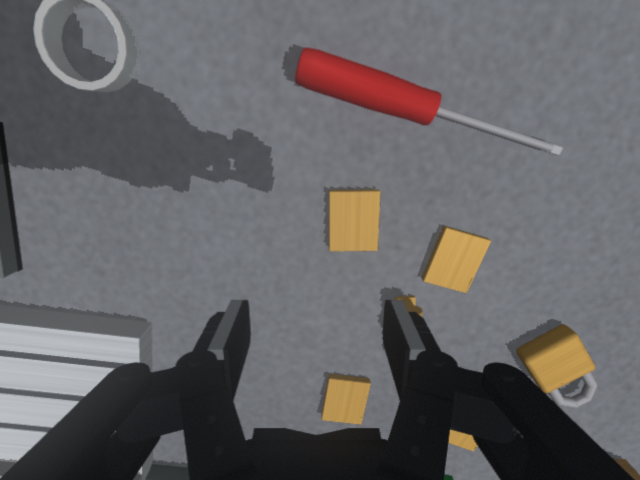

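Call:
carry_out --pt "0 0 0 30 3.3 30 68" --pt "0 0 0 45 0 0 68" --pt "0 0 0 40 0 0 68" --pt "0 0 0 15 0 0 68" --pt "0 0 0 8 0 0 68" --pt "0 0 0 3 0 0 68" --pt "0 0 0 0 0 0 68" --pt "0 0 0 0 0 0 68"

```text
time: 23.35
ee_pos: [0.3786, 0.2401, 0.0042]
tcp_rot: [-72.5, 89.9, 31.4]
wrist_force: [-0.6, -0.6, 0.0]
opening: 0.0579
```

Call:
carry_out --pt "0 0 0 2.5 0 0 68" --pt "0 0 0 0 0 0 56" --pt "0 0 0 0 0 0 52" --pt "0 0 0 0 0 0 20" --pt "0 0 0 0 0 0 20" --pt "0 0 0 0 0 0 20" --squeeze 40

```text
time: 24.1
ee_pos: [0.3782, 0.2399, 0.0011]
tcp_rot: [-79.4, 90.0, 24.6]
wrist_force: [-1.2, -1.1, 5.6]
opening: 0.0386
```

Call:
carry_out --pt "0 0 0 0 0 0 20" --pt "0 0 0 -20 0 0 20" --pt "0 0 0 -50 0 0 20" --pt "0 0 0 -40 0 0 20"

```text
time: 24.6
ee_pos: [0.3779, 0.2398, 0.112]
tcp_rot: [83.1, 90.0, -173.0]
wrist_force: [0.7, -0.8, -2.2]
opening: 0.0386
```

Run:
```python
from h import *
plan([(.6682,-.1468,.11,96.3),(.6682,-.1468,.031,96.3)],vmax=46)
```

```text
now [0.3779 0.2398 0.112 ] phi 103.98 tilt [-2.e-04 -0.e+00 -1.e+00] t 24.6
  turn 1 x [7.68,0,0,0,0,0]
  shift 10 x [0.2, -24.6, -41.6]  (total [2.0, -246.1, -416.1])
  shift 2 x [39.5, -0.0, 0.0]  (total [79.0, -0.0, 0.0])
 end phi 96.3
```

Call:
carry_out --pt "7.7 0 0 0 0 0 20" --pt "0 0 0 0 -25 -42 20" --pt "0 0 0 0 -25 -42 20" --pt "0 0 0 0 -25 -42 20" --pt "0 0 0 0 -25 -42 20" --pt "0 0 0 0 -25 -42 20" --pt "0 0 0 0 -25 -42 20" --pt "0 0 0 0 -24 -41 20" --pt "0 0 0 0 -24 -41 20" --pt "0 0 0 0 -24 -41 20" --pt "0 0 0 0 -24 -41 20" --pt "0 0 0 0 0 0 20"

```text
time: 26.1
ee_pos: [0.6687, -0.1493, 0.1083]
tcp_rot: [78.3, 89.9, 174.5]
wrist_force: [-1.0, 0.1, -0.5]
opening: 0.0381
```

Run:
```python
from h import *
plan([(.6682,-.1468,.031,96.3)])
im,C=snap("wrist","w12")
```

```text
now [ 0.6687 -0.1493  0.1083] phi 96.12 tilt [-2.4e-03  2.0e-04 -1.0e+00] t 26.1
  turn 1 x [-0.18,0,0,0,0,0]
  shift 2 x [38.6, 0.1, 1.3]  (total [77.3, 0.3, 2.6])
 end phi 96.3
```

View pics/w12.png

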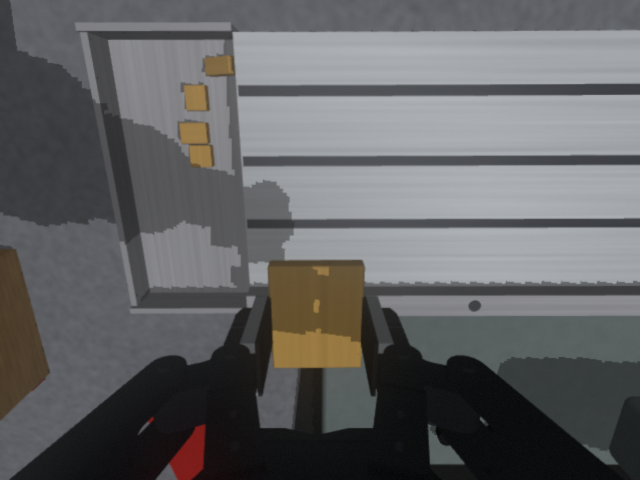

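Run:
```python
from h import *
C=cal("wrist")
for p in [(235,30),(246,284),(630,30),(630,282),(250,286)]:
    w=plane(C,[p],.025)[0]; print(p,w.round(4),own(w).round(4))
print(own([.6687,-.1493]))
im=cv2.imread("pics/w12.png");crop(im,220,250,420,380,4,"w12c")
```

```text
(235, 30) [ 0.5457 -0.2064  0.025 ] [-0.0862 -0.1459]
(246, 284) [ 0.7005 -0.1933  0.025 ] [ 0.0691 -0.1497]
(630, 30) [0.5224 0.0111 0.025 ] [-0.0857  0.0729]
(630, 282) [0.6704 0.0704 0.025 ] [0.0679 0.1156]
(250, 286) [ 0.7018 -0.1904  0.025 ] [ 0.0706 -0.147 ]
[ 0.04225526 -0.10252816]
```

View pics/w12c.png

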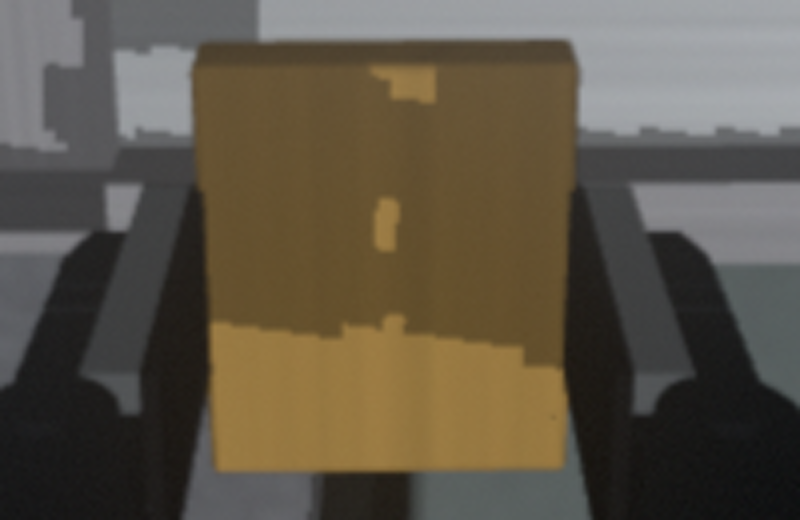

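Call:
carry_out --pt "0 0 0 40 0 2 20" --pt "0 0 0 26 0 0 20" --pt "0 0 0 10 0 0 20" --pt "0 0 0 4 0 0 20" --pt "0 0 0 0 0 0 20" --pt "0 0 0 0 0 0 20"

```text
time: 26.9
ee_pos: [0.6684, -0.1449, 0.0321]
tcp_rot: [-108.4, 89.9, -12.2]
wrist_force: [0.3, -0.9, -0.6]
opening: 0.0381
```

Call:
carry_out --pt "0 0 0 4.5 0 0 20" --pt "0 0 0 0 0 0 20" --pt "0 0 0 0 0 0 58" --pt "0 0 0 0 0 0 58" --pt "0 0 0 0 0 0 58" --pt "0 0 0 -25 0 0 58" --pt "0 0 0 -50 0 0 58" --pt "0 0 0 -50 0 0 65" --pt "0 0 0 -20 0 0 68"

```text
time: 28.02
ee_pos: [0.6687, -0.145, 0.1754]
tcp_rot: [-108.7, 89.7, -12.4]
wrist_force: [0.9, -0.0, -0.6]
opening: 0.0581
```

Run:
```python
from h import *
im,C=snap("wrist","w13")
for r in rects(C,brassm(im),.033,400,20000): print(r,own(r['xy']))
im,C=snap("top","t13")
for r in rects(cal("top"),brassm(im),0.008,200,900,(120,180,260,310)): print("blank",r)
plan([(.552,.281,.17,96.1)])
```

```text
{'px': array([ 24., 316.]), 'xy': (0.7806, -0.4114), 'lw': (124.4, 44.6), 'yaw': 5.8} [ 0.12486096 -0.37528138]
{'px': array([317., 219.]), 'xy': (0.6679, -0.145), 'lw': (50.3, 39.6), 'yaw': 6.4} [ 0.04192967 -0.09816651]
blank {'px': array([176., 286.]), 'xy': (0.3899, 0.3301), 'lw': (50.2, 40.0), 'yaw': -2.7}
blank {'px': array([120., 255.]), 'xy': (0.457, 0.452), 'lw': (50.1, 47.9), 'yaw': -40.0}
blank {'px': array([185., 252.]), 'xy': (0.4635, 0.3132), 'lw': (64.9, 22.9), 'yaw': 18.6}
blank {'px': array([202., 212.]), 'xy': (0.5515, 0.2795), 'lw': (51.2, 39.8), 'yaw': 6.1}
blank {'px': array([144., 211.]), 'xy': (0.5525, 0.4054), 'lw': (50.8, 39.7), 'yaw': -8.8}
now [ 0.6689 -0.145   0.1745] phi 96.28 tilt [ 0.0047 -0.001  -1.    ] t 28.12
  turn 1 x [0.18,0,0,0,0,0]
  shift 9 x [0.5, 7.9, 48.4]  (total [4.5, 71.0, 436.0])
 end phi 96.1
```

View pics/w13.png

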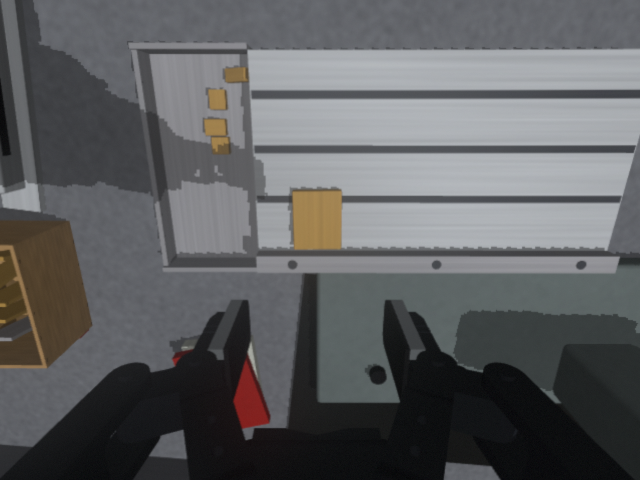

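Call:
carry_out --pt "0 0 0 0 8 48 68" --pt "0 0 0 0 8 48 68" --pt "0 0 0 0 8 48 68" --pt "0 0 0 0 8 48 68" --pt "0 0 0 0 8 48 68" --pt "0 0 0 0 8 49 68" --pt "0 0 0 0 8 49 68" --pt "0 0 0 0 8 49 68" --pt "0 0 0 0 7 49 68" --pt "0 0 0 0 0 0 68" --pt "0 0 0 0 0 0 68"

```text
time: 29.5
ee_pos: [0.5492, 0.2806, 0.1701]
tcp_rot: [120.2, 89.9, -143.5]
wrist_force: [0.5, 0.4, 0.0]
opening: 0.0581
```

Run:
```python
from h import *
look("w14",roi=(230,100,400,300)); plan([(.552,.281,.0015,96.1)])
```

```text
{'px': array([316., 219.]), 'xy': (0.552, 0.2807), 'lw': (49.9, 40.0), 'yaw': 6.3}
{'px': array([373., 139.]), 'xy': (0.4806, 0.3196), 'lw': (28.6, 20.5), 'yaw': 18.6}
now [0.5495 0.2801 0.1704] phi 96.26 tilt [-1.e-03 -8.e-04 -1.e+00] t 29.55
  turn 1 x [0.16,0,0,0,0,0]
  shift 4 x [42.2, -0.6, 0.2]  (total [168.9, -2.6, 0.7])
 end phi 96.1
```

Call:
carry_out --pt "0 0 0 50 -2.6 0.7 68" --pt "0 0 0 50 0 0 68" --pt "0 0 0 40 0 0 68" --pt "0 0 0 18 0 0 68" --pt "0 0 0 8 0 0 68" --pt "0 0 0 2 0 0 68" --pt "0 0 0 0 0 0 66" --pt "0 0 0 0 0 0 60"

```text
time: 30.55
ee_pos: [0.5527, 0.2821, 0.0045]
tcp_rot: [-70.8, 89.9, 25.5]
wrist_force: [0.0, 0.0, -0.3]
opening: 0.0516
```

Call:
carry_out --pt "0 0 0 3 0 0 56" --pt "0 0 0 0 0 0 52" --pt "0 0 0 0 0 0 20" --pt "0 0 0 0 0 0 20" --pt "0 0 0 0 0 0 20" --pt "0 0 0 0 0 0 20" --pt "0 0 0 -20 0 0 20" --pt "0 0 0 -50 0 0 20" --pt "0 0 0 -40 0 0 20"

```text
time: 31.68
ee_pos: [0.5522, 0.2818, 0.1132]
tcp_rot: [-73.1, 89.9, 23.2]
wrist_force: [1.5, 0.2, -0.2]
opening: 0.0387
```

Run:
```python
from h import *
plan([(.661,-.0802,.11,96.3),(.661,-.0802,.0275,96.3)],vmax=46)
```

```text
now [0.5522 0.2818 0.1132] phi 96.28 tilt [ 1.1e-03  5.0e-04 -1.0e+00] t 31.68
  turn 1 x [-0.02,0,0,0,0,0]
  shift 9 x [0.4, -7.6, -41.3]  (total [3.2, -68.4, -371.7])
  shift 2 x [41.2, -0.0, 0.0]  (total [82.5, -0.0, 0.0])
 end phi 96.3
```

Call:
carry_out --pt "0 0 0 0 -8 -42 20" --pt "0 0 0 0 -8 -42 20" --pt "0 0 0 0 -8 -42 20" --pt "0 0 0 0 -8 -41 20" --pt "0 0 0 0 -8 -41 20" --pt "0 0 0 0 -7 -41 20" --pt "0 0 0 0 -7 -41 20" --pt "0 0 0 0 -7 -41 20" --pt "0 0 0 0 -7 -41 20" --pt "0 0 0 0 0 0 20" --pt "0 0 0 20 0 0 20"

```text
time: 33.05
ee_pos: [0.6613, -0.0808, 0.0925]
tcp_rot: [-99.9, 89.8, -3.7]
wrist_force: [0.8, 0.6, -1.6]
opening: 0.0387
```

Run:
```python
from h import *
snap("wrist","w15")
plan([(.661,-.0802,.0275,96.3)],vmax=46)
```

```text
now [ 0.6597 -0.0802  0.0884] phi 96.27 tilt [-1.8e-03  4.0e-04 -1.0e+00] t 33.1
  turn 1 x [-0.03,0,0,0,0,0]
  shift 2 x [30.4, -0.6, -0.1]  (total [60.9, -1.2, -0.2])
 end phi 96.3
```

View pics/w15.png

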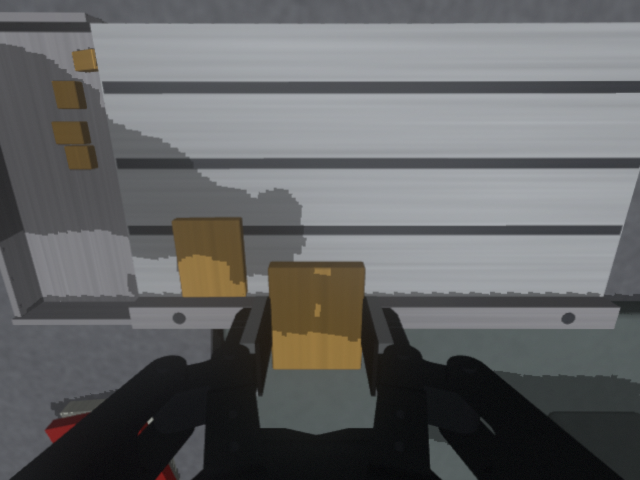

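Call:
carry_out --pt "0 0 0 35 0 0 20" --pt "0 0 0 16 0 0 20" --pt "0 0 0 7 0 0 20" --pt "0 0 0 2 0 0 20" --pt "0 0 0 0 0 0 20"

```text
time: 33.72
ee_pos: [0.6608, -0.0805, 0.0313]
tcp_rot: [-103.8, 89.9, -7.5]
wrist_force: [-0.4, 0.0, -1.0]
opening: 0.0386
```

Call:
carry_out --pt "0 0 0 3.8 0 0 20" --pt "0 0 0 0 0 0 20" --pt "0 0 0 0 0 0 58" --pt "0 0 0 0 0 0 58" --pt "0 0 0 0 0 0 58" --pt "0 0 0 -25 0 0 58" --pt "0 0 0 -50 0 0 58" --pt "0 0 0 -50 0 0 65" --pt "0 0 0 -20 0 0 68"

```text
time: 34.85
ee_pos: [0.6613, -0.0806, 0.1755]
tcp_rot: [-103.1, 89.7, -6.8]
wrist_force: [-0.5, -0.2, -0.5]
opening: 0.0583
```

Run:
```python
from h import *
im,C=snap("wrist","w16")
for r in rects(C,brassm(im),.033,400,20000): print(r,own(r['xy']))
im,C=snap("top","t16")
for r in rects(cal("top"),brassm(im),0.008,200,900,(120,180,260,310)): print("blank",r)
plan([(.553,.4065,.17,81.2)])
```

```text
{'px': array([238., 220.]), 'xy': (0.668, -0.1449), 'lw': (49.5, 40.7), 'yaw': 6.3} [ 0.04203999 -0.09807803]
{'px': array([316., 220.]), 'xy': (0.6605, -0.0806), 'lw': (50.3, 39.6), 'yaw': 6.3} [ 0.04160731 -0.03334355]
blank {'px': array([176., 286.]), 'xy': (0.3899, 0.3301), 'lw': (50.2, 40.0), 'yaw': -2.7}
blank {'px': array([120., 255.]), 'xy': (0.457, 0.452), 'lw': (50.1, 47.9), 'yaw': -40.0}
blank {'px': array([185., 252.]), 'xy': (0.4635, 0.313), 'lw': (65.0, 22.7), 'yaw': 18.7}
blank {'px': array([144., 211.]), 'xy': (0.5525, 0.4054), 'lw': (50.8, 39.7), 'yaw': -8.8}
now [ 0.6615 -0.0807  0.1747] phi 96.28 tilt [ 4.8e-03 -6.0e-04 -1.0e+00] t 34.95
  turn 2 x [7.54,0,0,0,0,0]
  shift 10 x [0.5, 18.2, 46.5]  (total [4.7, 181.7, 464.8])
 end phi 81.2
```

Call:
carry_out --pt "7.5 0 0 0 0 0 68" --pt "7.5 0 0 0 0 0 68" --pt "0 0 0 0 18 46 68" --pt "0 0 0 0 18 46 68" --pt "0 0 0 0 18 46 68" --pt "0 0 0 0 18 46 68" --pt "0 0 0 0 18 46 68" --pt "0 0 0 0 18 47 68" --pt "0 0 0 0 18 47 68" --pt "0 0 0 0 18 47 68" --pt "0 0 0 0 19 47 68" --pt "0 0 0 0 19 47 68"

```text
time: 36.45
ee_pos: [0.5501, 0.408, 0.1697]
tcp_rot: [136.7, 89.9, -142.0]
wrist_force: [0.9, -0.1, 0.4]
opening: 0.058
```

Call:
carry_out --pt "0 0 0 0 0 0 68" --pt "0 0 0 0 0 0 68"

```text
time: 36.7
ee_pos: [0.5507, 0.4063, 0.1701]
tcp_rot: [143.2, 89.9, -135.4]
wrist_force: [0.9, 0.7, 0.0]
opening: 0.0577
```

Run:
```python
from h import *
look("w17",roi=(230,100,400,300)); plan([(.553,.4065,.0015,81.2)])
```

```text
{'px': array([317., 218.]), 'xy': (0.5527, 0.407), 'lw': (50.0, 40.1), 'yaw': -8.9}
now [0.551  0.4058 0.1706] phi 81.25 tilt [-9.e-04 -1.e-03 -1.e+00] t 36.75
  turn 1 x [0.05,0,0,0,0,0]
  shift 4 x [42.3, -0.5, 0.2]  (total [169.1, -1.8, 1.0])
 end phi 81.2
```

Call:
carry_out --pt "0 0 0 50 -1.5 1.4 68" --pt "0 0 0 50 0 0 68" --pt "0 0 0 40 0 0 68" --pt "0 0 0 18 0 0 68" --pt "0 0 0 8 0 0 68" --pt "0 0 0 2 0 0 68" --pt "0 0 0 0 0 0 66" --pt "0 0 0 0 0 0 60"

```text
time: 37.75
ee_pos: [0.5532, 0.4083, 0.0047]
tcp_rot: [-45.3, 89.9, 36.0]
wrist_force: [0.5, -0.2, 0.3]
opening: 0.0511
```

Call:
carry_out --pt "0 0 0 3.2 0 0 56" --pt "0 0 0 0 0 0 52" --pt "0 0 0 0 0 0 20" --pt "0 0 0 0 0 0 20" --pt "0 0 0 0 0 0 20" --pt "0 0 0 0 0 0 20" --pt "0 0 0 -20 0 0 20" --pt "0 0 0 -50 0 0 20" --pt "0 0 0 -40 0 0 20"

```text
time: 38.88
ee_pos: [0.5528, 0.4079, 0.1135]
tcp_rot: [-48.2, 89.9, 33.0]
wrist_force: [0.3, 0.4, -1.2]
opening: 0.0382
```

Run:
```python
from h import *
plan([(.654,-.0136,.11,96.3)],vmax=46)
```

```text
now [0.5528 0.4079 0.1135] phi 81.28 tilt [ 1.3e-03  8.0e-04 -1.0e+00] t 38.88
  turn 2 x [-7.51,0,0,0,0,0]
  shift 10 x [0.3, -5.4, -43.0]  (total [3.5, -54.3, -430.1])
 end phi 96.3
```

Call:
carry_out --pt "-7.5 0 0 0 0 0 20" --pt "-7.5 0 0 0 0 0 20" --pt "0 0 0 0 -5 -43 20" --pt "0 0 0 0 -5 -43 20" --pt "0 0 0 0 -5 -43 20" --pt "0 0 0 0 -5 -43 20" --pt "0 0 0 0 -5 -43 20" --pt "0 0 0 0 -5 -43 20" --pt "0 0 0 0 -6 -43 20" --pt "0 0 0 0 -6 -43 20" --pt "0 0 0 0 -6 -43 20" --pt "0 0 0 0 -6 -43 20"

```text
time: 40.38
ee_pos: [0.6537, -0.0151, 0.1117]
tcp_rot: [-100.9, 89.9, -4.7]
wrist_force: [-0.7, 0.4, -1.1]
opening: 0.0382
```

Call:
carry_out --pt "0 0 0 20 0 0 20" --pt "0 0 0 0 0 0 20"

```text
time: 40.62
ee_pos: [0.6526, -0.0142, 0.0897]
tcp_rot: [82.4, 89.9, 178.7]
wrist_force: [-0.8, -0.4, -2.0]
opening: 0.0381
```

Run:
```python
from h import *
snap("wrist","w18")
plan([(.654,-.0136,.0275,96.3)],vmax=46)
```

```text
now [ 0.653  -0.0137  0.0907] phi 96.27 tilt [-9.e-04  0.e+00 -1.e+00] t 40.67
  turn 1 x [-0.03,0,0,0,0,0]
  shift 2 x [31.6, -0.5, -0.0]  (total [63.2, -1.0, -0.0])
 end phi 96.3
```

View pics/w18.png

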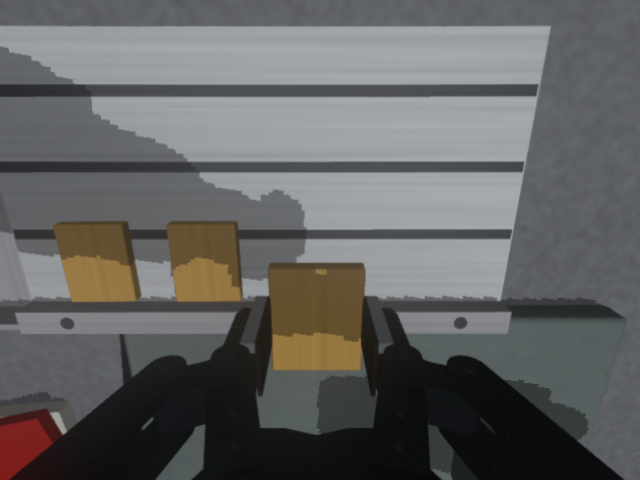

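Call:
carry_out --pt "0 0 0 35 0 0 20" --pt "0 0 0 18 0 0 20" --pt "0 0 0 7 0 0 20" --pt "0 0 0 2 0 0 20" --pt "0 0 0 0 0 0 20"

```text
time: 41.3
ee_pos: [0.6538, -0.0136, 0.0293]
tcp_rot: [-97.3, 89.9, -1.0]
wrist_force: [0.2, 0.3, -0.5]
opening: 0.0387
```

Call:
carry_out --pt "0 0 0 1.8 0 0 20" --pt "0 0 0 0 0 0 20" --pt "0 0 0 0 0 0 58" --pt "0 0 0 0 0 0 58" --pt "0 0 0 0 0 0 58" --pt "0 0 0 -25 0 0 58" --pt "0 0 0 -50 0 0 58" --pt "0 0 0 -50 0 0 65" --pt "0 0 0 -20 0 0 68"

```text
time: 42.42
ee_pos: [0.6543, -0.0137, 0.1755]
tcp_rot: [-97.9, 89.7, -1.6]
wrist_force: [-0.5, -0.4, -0.1]
opening: 0.058
```

Run:
```python
from h import *
im,C=snap("wrist","w19")
for r in rects(C,brassm(im),.033,400,20000): print(r,own(r['xy']))
im,C=snap("top","t19")
for r in rects(cal("top"),brassm(im),0.008,200,900,(120,180,260,310)): print("blank",r)
plan([(.391,.3312,.17,87.4)])
```

```text
{'px': array([316., 220.]), 'xy': (0.6543, -0.0136), 'lw': (50.5, 39.7), 'yaw': 6.4} [0.04276172 0.0339328 ]
{'px': array([235., 219.]), 'xy': (0.6604, -0.0805), 'lw': (49.4, 40.4), 'yaw': 6.3} [ 0.04151883 -0.03323322]
{'px': array([156., 219.]), 'xy': (0.6679, -0.1441), 'lw': (50.4, 41.6), 'yaw': 6.7} [ 0.04202796 -0.09727189]
blank {'px': array([176., 286.]), 'xy': (0.3898, 0.3301), 'lw': (50.1, 40.2), 'yaw': -3.0}
blank {'px': array([120., 255.]), 'xy': (0.457, 0.452), 'lw': (50.1, 47.9), 'yaw': -40.0}
blank {'px': array([185., 252.]), 'xy': (0.4635, 0.313), 'lw': (65.0, 22.7), 'yaw': 18.7}
now [ 0.6545 -0.0137  0.1746] phi 96.28 tilt [ 4.7e-03 -1.0e-04 -1.0e+00] t 42.52
  turn 1 x [8.88,0,0,0,0,0]
  shift 7 x [0.7, 39.8, 47.5]  (total [4.6, 278.9, 332.6])
 end phi 87.4
```

Call:
carry_out --pt "8.9 0 0 0 0 0 68" --pt "0 0 0 0 40 47 68" --pt "0 0 0 0 40 47 68" --pt "0 0 0 0 40 47 68" --pt "0 0 0 0 40 48 68" --pt "0 0 0 0 40 48 68" --pt "0 0 0 0 40 48 68" --pt "0 0 0 0 39 48 68" --pt "0 0 0 0 0 0 68" --pt "0 0 0 0 0 0 68"

```text
time: 43.78
ee_pos: [0.3895, 0.3316, 0.1704]
tcp_rot: [143.3, 89.9, -129.2]
wrist_force: [0.3, -0.3, 0.1]
opening: 0.0581
```

Run:
```python
from h import *
look("w20",roi=(230,100,400,300)); plan([(.391,.3312,.0015,87.4)])
```

```text
{'px': array([301., 297.]), 'xy': (0.47, 0.3126), 'lw': (77.8, 23.3), 'yaw': 18.6}
{'px': array([316., 215.]), 'xy': (0.3898, 0.3313), 'lw': (49.7, 40.1), 'yaw': -2.5}
now [0.39   0.3311 0.1706] phi 87.36 tilt [-8.e-04 -1.e-03 -1.e+00] t 43.83
  turn 1 x [-0.04,0,0,0,0,0]
  shift 4 x [42.3, -0.2, 0.0]  (total [169.1, -0.9, 0.2])
 end phi 87.4
```

Call:
carry_out --pt "0 0 0 50 0 0 68" --pt "0 0 0 50 0 0 68" --pt "0 0 0 40 0 0 68" --pt "0 0 0 18 0 0 68" --pt "0 0 0 8 0 0 68" --pt "0 0 0 2 0 0 68" --pt "0 0 0 0 0 0 66" --pt "0 0 0 0 0 0 60"

```text
time: 44.82
ee_pos: [0.3904, 0.3322, 0.0045]
tcp_rot: [-47.4, 89.9, 40.0]
wrist_force: [1.1, 0.1, 0.2]
opening: 0.0512
```

Call:
carry_out --pt "0 0 0 3.2 0 0 56" --pt "0 0 0 0 0 0 52" --pt "0 0 0 0 0 0 20" --pt "0 0 0 0 0 0 20" --pt "0 0 0 0 0 0 20" --pt "0 0 0 0 0 0 20" --pt "0 0 0 -20 0 0 20" --pt "0 0 0 -50 0 0 20" --pt "0 0 0 -40 0 0 20"

```text
time: 45.95
ee_pos: [0.3898, 0.3316, 0.1115]
tcp_rot: [139.5, 90.0, -133.2]
wrist_force: [1.5, 0.5, -1.2]
opening: 0.0387
```

Run:
```python
from h import *
plan([(.6468,.052,.11,96.3)],vmax=46)
```

```text
now [0.3898 0.3316 0.1115] phi 87.38 tilt [-2.e-04 -2.e-04 -1.e+00] t 45.95
  turn 1 x [-8.92,0,0,0,0,0]
  shift 7 x [0.2, -32.1, -43.7]  (total [1.5, -224.8, -306.1])
 end phi 96.3
```

Call:
carry_out --pt "-8.9 0 0 0 0 0 20" --pt "0 0 0 0 -32 -44 20" --pt "0 0 0 0 -32 -44 20" --pt "0 0 0 0 -32 -44 20" --pt "0 0 0 0 -32 -44 20" --pt "0 0 0 0 -32 -44 20" --pt "0 0 0 0 -32 -43 20" --pt "0 0 0 0 -33 -43 20" --pt "0 0 0 20 0 0 20" --pt "0 0 0 0 0 0 20"

```text
time: 47.2
ee_pos: [0.6459, 0.0516, 0.0877]
tcp_rot: [88.2, 89.7, -175.5]
wrist_force: [-0.4, 0.8, -1.1]
opening: 0.0388
```

Run:
```python
from h import *
snap("wrist","w21")
plan([(.6468,.052,.0275,96.3)],vmax=46)
```

```text
now [0.6462 0.0521 0.0892] phi 96.28 tilt [-2.6e-03 -2.0e-04 -1.0e+00] t 47.25
  turn 1 x [-0.02,0,0,0,0,0]
  shift 2 x [30.8, -0.3, -0.1]  (total [61.7, -0.6, -0.2])
 end phi 96.3
```

View pics/w21.png

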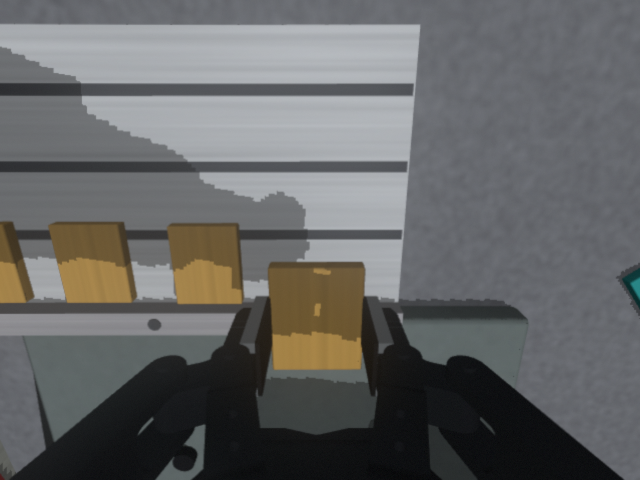

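Call:
carry_out --pt "0 0 0 35 0 0 20" --pt "0 0 0 16 0 0 20" --pt "0 0 0 7 0 0 20" --pt "0 0 0 2 0 0 20" --pt "0 0 0 0 0 0 20"

```text
time: 47.88
ee_pos: [0.6475, 0.0523, 0.0313]
tcp_rot: [-92.2, 89.9, 4.1]
wrist_force: [-0.4, -0.0, -0.5]
opening: 0.0383
```

Call:
carry_out --pt "0 0 0 3.8 0 0 20" --pt "0 0 0 0 0 0 20" --pt "0 0 0 0 0 0 58" --pt "0 0 0 0 0 0 58" --pt "0 0 0 0 0 0 58" --pt "0 0 0 -25 0 0 58" --pt "0 0 0 -50 0 0 58" --pt "0 0 0 -50 0 0 65" --pt "0 0 0 -20 0 0 60"

```text
time: 49.0
ee_pos: [0.648, 0.0523, 0.1755]
tcp_rot: [-91.1, 89.7, 5.2]
wrist_force: [0.2, -0.7, -0.9]
opening: 0.0514
```

Run:
```python
from h import *
im,C=snap("wrist","w22")
for r in rects(C,brassm(im),.033,400,20000): print(r,own(r['xy']))
im,C=snap("top","t22")
h=cv2.cvtColor(im,cv2.COLOR_BGR2HSV)
ms=((h[:,:,2]>170)&(h[:,:,1]<30)).astype(np.uint8)*255
for r in rects(C,ms,0.008,500,9000,(480,140,560,320)): print("straight",r)
plan([(.545,-.399,.17,178.5)])
```

```text
{'px': array([316., 220.]), 'xy': (0.6476, 0.0521), 'lw': (49.6, 40.2), 'yaw': 6.4} [0.04327715 0.09997154]
{'px': array([236., 219.]), 'xy': (0.6544, -0.0136), 'lw': (50.3, 40.4), 'yaw': 6.3} [0.04286112 0.03392188]
{'px': array([154., 218.]), 'xy': (0.6604, -0.0798), 'lw': (49.3, 41.7), 'yaw': 6.3} [ 0.04159528 -0.03253741]
{'px': array([ 75., 217.]), 'xy': (0.6674, -0.1432), 'lw': (50.3, 43.7), 'yaw': 7.4} [ 0.04162924 -0.09632267]
straight {'px': array([514., 219.]), 'xy': (0.5431, -0.4007), 'lw': (296.4, 29.9), 'yaw': -1.0}
now [0.6481 0.0523 0.1746] phi 96.28 tilt [ 4.8e-03  4.0e-04 -1.0e+00] t 49.1
  turn 9 x [-9.14,0,0,0,0,0]
  shift 10 x [0.5, 45.4, 9.1]  (total [4.6, 453.8, 91.3])
 end phi 178.5
```

View pics/t22.png

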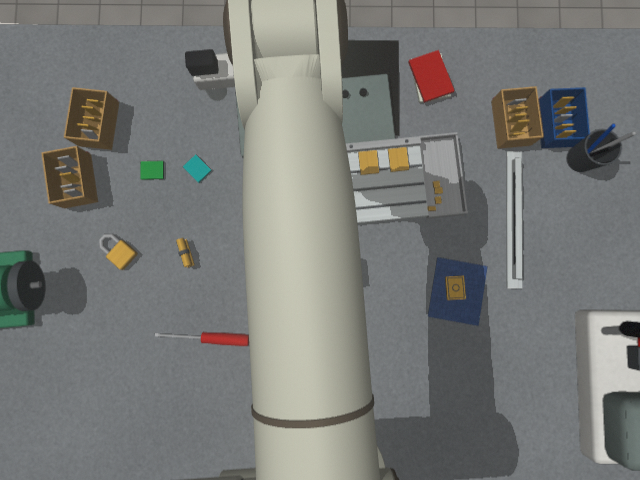

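Call:
carry_out --pt "-9.1 0 0 0 0 0 45" --pt "-9.1 0 0 0 0 0 45" --pt "-9.1 0 0 0 0 0 45" --pt "-9.1 0 0 0 0 0 45" --pt "-9.1 0 0 0 0 0 45" --pt "-9.1 0 0 0 0 0 45" --pt "-9.1 0 0 0 0 0 45" --pt "-9.1 0 0 0 0 0 45" --pt "-9.1 0 0 0 0 0 45"

```text
time: 50.22
ee_pos: [0.6466, 0.0522, 0.1697]
tcp_rot: [5.7, 89.9, -175.8]
wrist_force: [-0.4, -0.6, -0.8]
opening: 0.0385
```

Call:
carry_out --pt "0 0 0 0 45 9 45" --pt "0 0 0 0 45 9 45" --pt "0 0 0 0 45 9 45" --pt "0 0 0 0 45 9 45" --pt "0 0 0 0 45 9 45" --pt "0 0 0 0 45 9 45" --pt "0 0 0 0 46 9 45" --pt "0 0 0 0 46 9 45" --pt "0 0 0 0 46 9 45" --pt "0 0 0 0 46 10 45" --pt "0 0 0 0 0 0 45" --pt "0 0 0 0 0 0 45"

```text
time: 51.72
ee_pos: [0.5414, -0.3984, 0.1701]
tcp_rot: [-42.3, 89.9, 135.8]
wrist_force: [0.4, -1.2, 0.1]
opening: 0.0382
```

Run:
```python
from h import *
snap("wrist","w23"); snap("top","t23")
plan([(.5445,-.3995,.03,178.6)])
print(proj(cal("wrist"),[(.5445,-.3995,.032),(.5445,-.3995,.0)]))
```

```text
now [ 0.5419 -0.3976  0.171 ] phi 178.24 tilt [-6.e-04  6.e-04 -1.e+00] t 51.83
  turn 1 x [-0.36,0,0,0,0,0]
  shift 3 x [47.0, 0.6, -0.9]  (total [141.0, 1.8, -2.6])
 end phi 178.6
[[313.21207214 221.50659268]
 [313.47670889 211.57196988]]
```

View pics/w23.png

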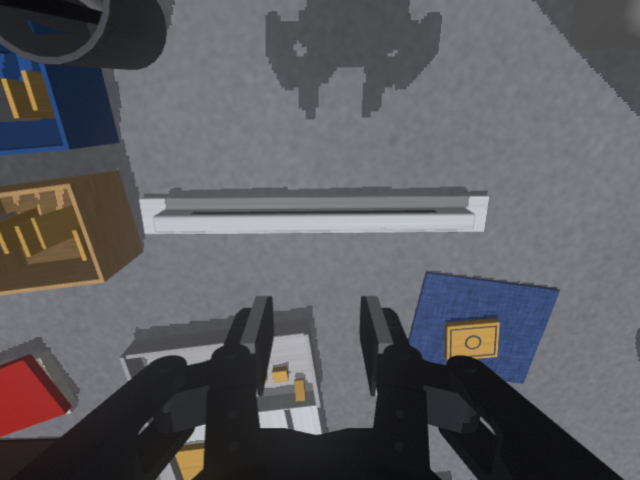

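Run:
```python
from h import *
im=cv2.imread("pics/w23.png"); C=cal("wrist")
crop(im,120,170,500,250,2.1,"w23c"); crop(im,125,180,205,245,9,"w23l"); crop(im,425,180,505,245,9,"w23r")
```

```text
(no output)
```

View pics/w23l.png

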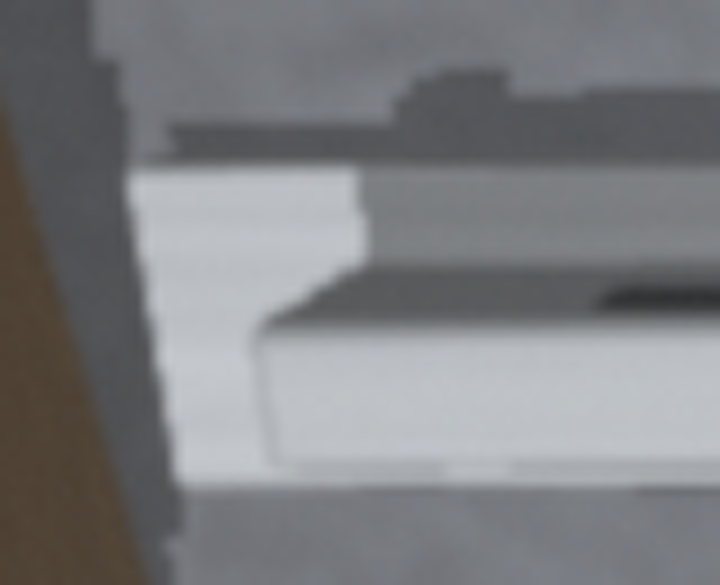

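View pics/w23r.png

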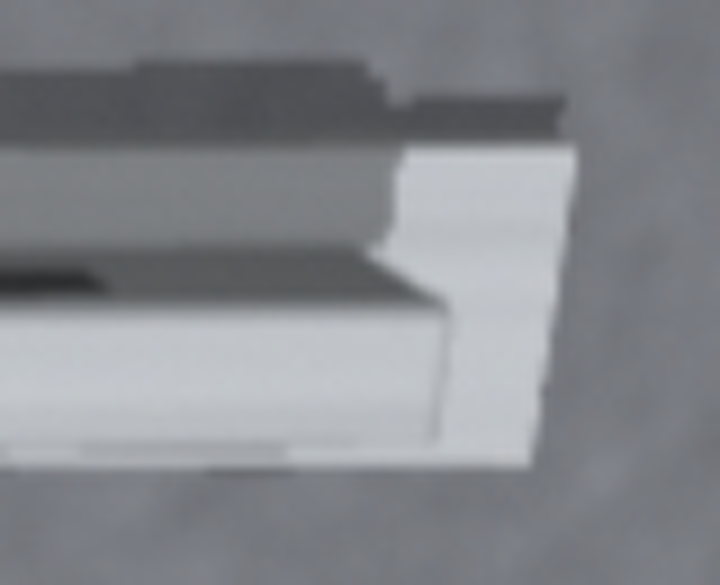

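Run:
```python
from h import *
C=cal("wrist")
P=plane(C,np.array([(139.4,199.1),(145,233.9),(488.9,196.1),(483.9,231.7)])-.45,.008)
print(P.round(4),P.mean(0).round(4)); d=P[:2].mean(0)-P[2:].mean(0);print(np.linalg.norm(d),np.degrees(np.arctan2(d[1],d[0])))
c=P.mean(0)
plan([(c[0],c[1],.17,90+np.degrees(np.arctan2(d[1],d[0])))])
```

```text
[[ 0.6943 -0.4176  0.008 ]
 [ 0.6952 -0.3861  0.008 ]
 [ 0.3936 -0.4111  0.008 ]
 [ 0.3941 -0.379   0.008 ]] [ 0.5443 -0.3984  0.008 ]
0.3009745886609597 -1.2895342223282855
now [ 0.5419 -0.3976  0.171 ] phi 178.24 tilt [-6.e-04  6.e-04 -1.e+00] t 51.83
  turn 9 x [9.95,0,0,0,0,0]
  shift 1 x [1.0, -2.4, -0.7]  (total [1.0, -2.4, -0.7])
 end phi 88.7
```

Call:
carry_out --pt "9.95 0 0 0 0 0 45" --pt "9.95 0 0 0 0 0 45" --pt "9.95 0 0 0 0 0 45" --pt "9.95 0 0 0 0 0 45" --pt "9.95 0 0 0 0 0 45" --pt "9.95 0 0 0 0 0 45" --pt "9.95 0 0 0 0 0 45" --pt "9.95 0 0 0 0 0 45" --pt "9.95 0 0 0 0 0 45" --pt "0 0 0 0 -2.4 -0.7 45" --pt "0 0 0 50 0 0 45" --pt "0 0 0 0 0 0 45"

```text
time: 53.32
ee_pos: [0.5426, -0.3975, 0.1174]
tcp_rot: [54.7, 89.6, 143.6]
wrist_force: [-0.3, 0.8, -0.1]
opening: 0.0384
```

Run:
```python
from h import *
snap("wrist","w24")
plan([(.5443,-.3984,.012,88.71)])
```

```text
now [ 0.5435 -0.3983  0.1204] phi 88.83 tilt [-0.0028  0.002  -1.    ] t 53.38
  turn 1 x [0.12,0,0,0,0,0]
  shift 3 x [36.1, -0.3, -0.0]  (total [108.4, -0.8, -0.0])
 end phi 88.7
```

View pics/w24.png

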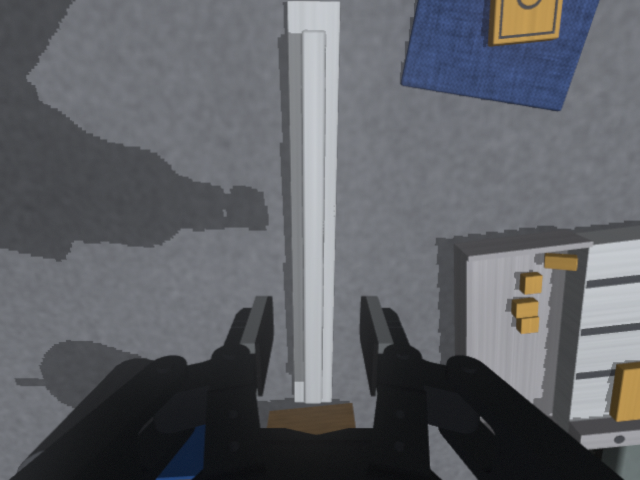

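Call:
carry_out --pt "0 0 0 45 0 0 45" --pt "0 0 0 40 0 0 45" --pt "0 0 0 15 0 0 45" --pt "0 0 0 8 0 0 45" --pt "0 0 0 0 0 0 45" --pt "0 0 0 0 0 0 45"

```text
time: 54.12
ee_pos: [0.5448, -0.4, 0.0153]
tcp_rot: [-125.0, 89.9, -36.3]
wrist_force: [-0.2, 0.3, 0.1]
opening: 0.0389
```

Call:
carry_out --pt "0 0 0 3 0 0 45" --pt "0 0 0 0 0 0 5" --pt "0 0 0 0 0 0 5" --pt "0 0 0 0 0 0 5" --pt "0 0 0 0 0 0 5" --pt "0 0 0 0 0 0 5" --pt "0 0 0 0 0 0 5" --squeeze 100

```text
time: 55.0
ee_pos: [0.5441, -0.3996, 0.0109]
tcp_rot: [-141.9, 90.0, -53.3]
wrist_force: [-2.1, -0.2, 5.2]
opening: 0.0121
```

Call:
carry_out --pt "0 0 0 -20 0 0 5" --pt "0 0 0 -40 0 0 5" --pt "0 0 0 -50 0 0 5" --pt "0 0 0 -50 0 0 5"

```text
time: 55.5
ee_pos: [0.5437, -0.399, 0.1723]
tcp_rot: [36.0, 90.0, 124.6]
wrist_force: [0.8, -0.2, -4.4]
opening: 0.012
```

Run:
```python
from h import *
plan([(.50,-.28,.19,None),(.50,-.28,.19,6.3)],vmax=40)
```

```text
now [ 0.5437 -0.399   0.1723] phi 88.64 tilt [-4.e-04  6.e-04 -1.e+00] t 55.5
  shift 3 x [-5.9, 15.5, 39.3]  (total [-17.7, 46.6, 118.0])
  turn 9 x [9.15,0,0,0,0,0]
  shift 1 x [-0.0, 0.0, 0.0]  (total [-0.0, 0.0, 0.0])
 end phi 6.3
```

Call:
carry_out --pt "0 0 0 -6 15 39 5" --pt "0 0 0 -6 15 39 5" --pt "0 0 0 -6 16 40 5" --pt "4 0 0 0 0 0 5" --pt "7 0 0 0 0 0 5" --pt "8 0 0 0 0 0 5" --pt "8 0 0 0 0 0 5" --pt "8 0 0 0 0 0 5" --pt "8 0 0 0 0 0 5" --pt "8 0 0 0 0 0 5" --pt "8 0 0 0 0 0 5"

```text
time: 56.88
ee_pos: [0.5007, -0.2801, 0.189]
tcp_rot: [92.6, 90.0, 122.0]
wrist_force: [0.2, 0.9, -4.8]
opening: 0.0121
```

Call:
carry_out --pt "8 0 0 0 0 0 5" --pt "8 0 0 0 0 0 5" --pt "5 0 0 0 0 0 5" --pt "2.3 0 0 0 0 0 5" --pt "0 0 0 0 0 0 5"

```text
time: 57.5
ee_pos: [0.5008, -0.2802, 0.1889]
tcp_rot: [119.9, 90.0, 126.2]
wrist_force: [0.7, 1.0, -4.8]
opening: 0.0117
```

Run:
```python
from h import *
im,C=snap("wrist","w25"); snap("scene","s25")
w=world(-.025,0); print(w)
plan([(w[0],w[1],.14,6.27)],vmax=40)
```

```text
[ 0.59064954 -0.05473035]
now [ 0.5008 -0.2803  0.1888] phi 6.39 tilt [-1.e-04  1.e-04 -1.e+00] t 57.6
  turn 1 x [0.12,0,0,0,0,0]
  shift 6 x [8.1, 35.7, 19.0]  (total [48.8, 214.4, 113.9])
 end phi 6.3
```

View pics/w25.png

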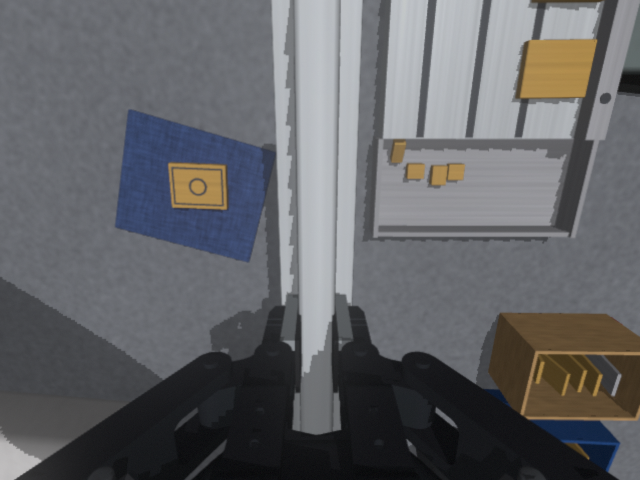

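View pics/s25.png

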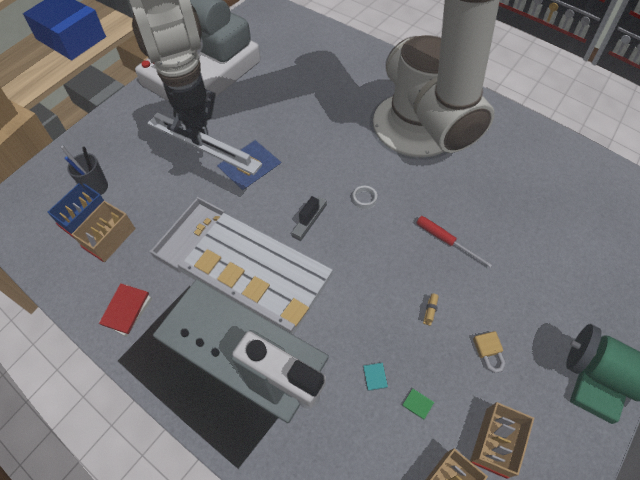

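Run:
```python
from h import *
w=world(-.02,0); print(w)
plan([(w[0],w[1],.14,6.27),(w[0],w[1],.04,6.27)],vmax=40)
```

```text
[ 0.59561963 -0.05418428]
now [ 0.5008 -0.2803  0.1888] phi 6.39 tilt [-1.e-04  1.e-04 -1.e+00] t 57.6
  turn 1 x [0.12,0,0,0,0,0]
  shift 6 x [8.1, 35.7, 19.8]  (total [48.8, 214.4, 118.9])
  shift 3 x [33.3, 0.0, 0.0]  (total [100.0, 0.0, 0.0])
 end phi 6.3
```

Call:
carry_out --pt "0.1 0 0 0 36 20 5" --pt "0 0 0 0 36 20 5" --pt "0 0 0 9 36 20 5" --pt "0 0 0 10 36 20 5" --pt "0 0 0 15 36 20 5" --pt "0 0 0 15 34 19 5" --pt "0 0 0 20 0 0 5" --pt "0 0 0 20 0 0 5" --pt "0 0 0 0 0 0 5" --pt "0 0 0 0 0 0 5"

```text
time: 58.85
ee_pos: [0.5962, -0.0548, 0.1005]
tcp_rot: [-10.0, 90.0, -3.8]
wrist_force: [0.2, 0.4, -4.5]
opening: 0.0118
```

Run:
```python
from h import *
im,C=snap("wrist","w26")
plan([(.5956,-.0542,.04,6.27)],vmax=40)
```

```text
now [ 0.5963 -0.0549  0.1008] phi 6.23 tilt [ 1.5e-03 -1.0e-04 -1.0e+00] t 58.9
  turn 1 x [-0.04,0,0,0,0,0]
  shift 2 x [30.4, 0.4, -0.3]  (total [60.8, 0.8, -0.7])
 end phi 6.3
```

View pics/w26.png

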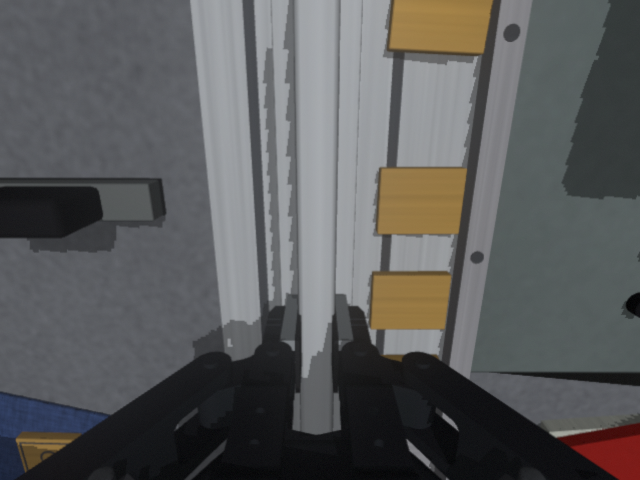

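Call:
carry_out --pt "0 0 0 30 0 0 5" --pt "0 0 0 20 0 0 5" --pt "0 0 0 9 0 0 5" --pt "0 0 0 3 0 0 5" --pt "0 0 0 0 0 0 5" --pt "0 0 0 0 0 0 5"

```text
time: 59.65
ee_pos: [0.5964, -0.0547, 0.0385]
tcp_rot: [-11.4, 89.9, -5.2]
wrist_force: [-0.7, -0.6, -4.6]
opening: 0.0119
```

Call:
carry_out --pt "0 0 0 1.5 0 0 5" --pt "0 0 0 1 0 0 5" --pt "0 0 0 0 0 0 5" --pt "0 0 0 0 0 0 5"

```text
time: 60.15
ee_pos: [0.5961, -0.0547, 0.0359]
tcp_rot: [-12.1, 89.9, -5.9]
wrist_force: [-4.2, -0.5, 6.0]
opening: 0.012
```

Call:
carry_out --pt "0 0 0 -0.7 0 4 5" --pt "0 0 0 0 0 6 5" --pt "0 0 0 0 0 6 5" --pt "0 0 0 0 0 3 5" --pt "0 0 0 0 0 2 5" --pt "0 0 0 0 0 0 5"

```text
time: 60.9
ee_pos: [0.6167, -0.0525, 0.0359]
tcp_rot: [-169.9, 90.0, -163.7]
wrist_force: [-5.9, -1.4, 5.4]
opening: 0.0122
```

Run:
```python
from h import *
o=sensors.get_obs();print(own(o['ee_pos']))
im,C=snap("wrist","w27")
```

```text
[ 0.00114227 -0.00060793]
```

View pics/w27.png

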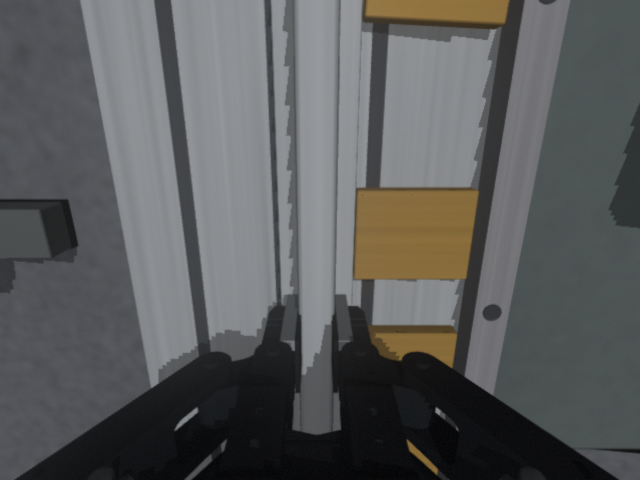

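Call:
carry_out --pt "0 0 0 0 0 1 5" --pt "0 0 0 0 0 1 5" --pt "0 0 0 0 0 0 5"

```text
time: 61.32
ee_pos: [0.6179, -0.0523, 0.0359]
tcp_rot: [-177.2, 89.9, -171.0]
wrist_force: [-10.4, -1.8, 7.8]
opening: 0.0118
```

Call:
carry_out --pt "0 0 0 0 0 1 5" --pt "0 0 0 0 0 0 5"

```text
time: 61.58
ee_pos: [0.6186, -0.0523, 0.0359]
tcp_rot: [-175.1, 89.9, -168.8]
wrist_force: [-11.2, -1.3, 8.8]
opening: 0.0121
```

Call:
carry_out --pt "0 0 0 -0.3 0 1 5" --pt "0 0 0 0 0 1 5" --pt "0 0 0 0 0 0 5"

```text
time: 61.95
ee_pos: [0.6196, -0.0524, 0.036]
tcp_rot: [-174.8, 89.7, -168.6]
wrist_force: [-16.1, -1.4, 10.4]
opening: 0.0116
```

Call:
carry_out --pt "0 0 0 0 0 1 5" --pt "0 0 0 0 0 0 5"

```text
time: 62.2
ee_pos: [0.6197, -0.0524, 0.036]
tcp_rot: [-176.1, 89.6, -169.9]
wrist_force: [-21.2, -2.6, 13.5]
opening: 0.0118
```

Run:
```python
from h import *
o=sensors.get_obs();print(own(o['ee_pos']),o['torque'])
```

```text
[ 0.00410782 -0.00082887] [-0.64102491  4.37540944  0.22286074]
```

Call:
carry_out --pt "0 0 0 0 0 1.5 5" --pt "0 0 0 0 0 0 5" --pt "0 0 0 0 0 -2 5" --pt "0 0 0 0 0 0 5"

```text
time: 62.7
ee_pos: [0.6197, -0.0524, 0.036]
tcp_rot: [-176.0, 89.7, -169.8]
wrist_force: [-17.8, -3.4, 9.8]
opening: 0.0123
```

Call:
carry_out --pt "0 0 0 -0.5 0 0 18" --pt "0 0 0 0 0 0 24" --pt "0 0 0 0 0 0 30" --pt "0 0 0 0 0 0 30" --pt "0 0 0 -30 0 0 30" --pt "0 0 0 -50 0 0 30" --pt "0 0 0 -60 0 0 30" --pt "0 0 0 -60 0 0 30" --pt "0 0 0 0 0 0 30"

```text
time: 63.82
ee_pos: [0.624, -0.0519, 0.2425]
tcp_rot: [-10.4, 89.5, -4.2]
wrist_force: [0.4, 0.0, -0.0]
opening: 0.0257
```

Run:
```python
from h import *
im,C=snap("wrist","w28")
plan([(.53,-.06,.24,6.3)])
for r in rects(C,brassm(im),.033,400,20000): print(r,own(r['xy']))
```

```text
now [ 0.6234 -0.0518  0.2392] phi 6.24 tilt [ 4.9e-03 -3.0e-04 -1.0e+00] t 63.88
  turn 1 x [-0.06,0,0,0,0,0]
  shift 2 x [-0.4, 1.1, -46.9]  (total [-0.8, 2.1, -93.7])
 end phi 6.3
{'px': array([107., 351.]), 'xy': (0.4069, -0.25), 'lw': (48.8, 41.2), 'yaw': 3.7} [-0.22897656 -0.17403361]
{'px': array([349., 290.]), 'xy': (0.6717, -0.1437), 'lw': (49.3, 40.9), 'yaw': 6.0} [ 0.04584892 -0.09728929]
{'px': array([350., 233.]), 'xy': (0.6644, -0.0797), 'lw': (49.8, 40.0), 'yaw': 6.1} [ 0.04558227 -0.03287486]
{'px': array([352., 168.]), 'xy': (0.6573, -0.0133), 'lw': (49.1, 40.2), 'yaw': 6.8} [0.04577654 0.03390337]
{'px': array([356.,  51.]), 'xy': (0.646, 0.0867), 'lw': (49.7, 40.2), 'yaw': 5.4} [0.04546552 0.13453931]
```

View pics/w28.png

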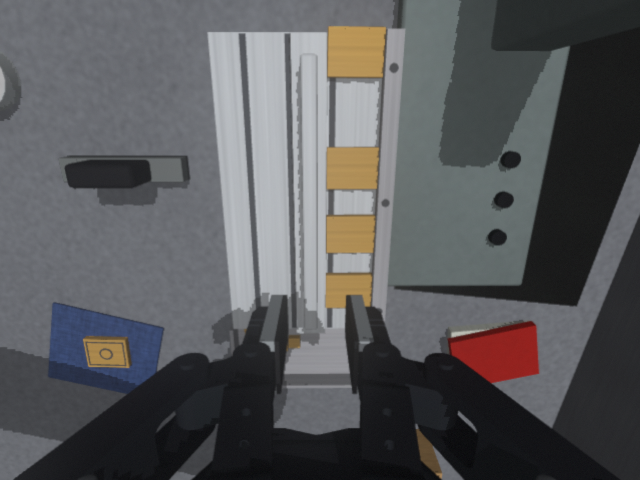

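Run:
```python
from h import *
w=world(.045,.18); print(w)
plan([(w[0],w[1],.20,6.27),(w[0],w[1],.028,6.27)],vmax=48)
im,C=snap("top","t28"); crop(im,220,110,480,240,3,"t28c")
```

```text
[0.64057233 0.13183791]
now [ 0.6234 -0.0518  0.2392] phi 6.24 tilt [ 4.9e-03 -3.0e-04 -1.0e+00] t 63.88
  turn 1 x [-0.03,0,0,0,0,0]
  shift 4 x [9.8, 45.2, 9.3]  (total [39.2, 180.7, 37.2])
  shift 4 x [43.0, 0.0, 0.0]  (total [172.0, 0.0, 0.0])
 end phi 6.3
```

View pics/t28c.png

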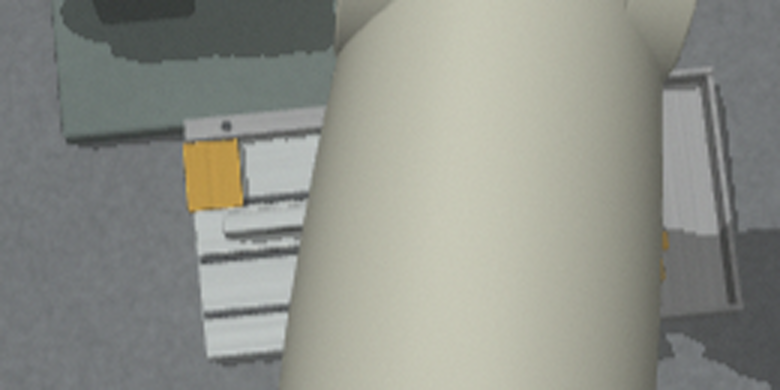

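Call:
carry_out --pt "0 0 0 10 45 9 0" --pt "0 0 0 10 45 9 0" --pt "0 0 0 10 45 9 0" --pt "0 0 0 10 46 10 0" --pt "0 0 0 0 0 0 0" --pt "0 0 0 50 0 0 0" --pt "0 0 0 50 0 0 0" --pt "0 0 0 0 0 0 0" --pt "0 0 0 0 0 0 0"

```text
time: 65.05
ee_pos: [0.6398, 0.1317, 0.0982]
tcp_rot: [0.7, 89.9, 6.9]
wrist_force: [-0.0, -0.1, 0.6]
opening: -0.0002
```

Run:
```python
from h import *
im,C=snap("wrist","w29")
o=sensors.get_obs();print(own(o['ee_pos']))
plan([(.6406,.1318,.028,6.27)],vmax=48)
for r in rects(C,brassm(im),.033,400,20000): print(r,own(r['xy']))
```

```text
[0.04480888 0.1801053 ]
now [0.6404 0.1319 0.0991] phi 6.21 tilt [ 2.9e-03  5.0e-04 -1.0e+00] t 65.1
  turn 1 x [-0.06,0,0,0,0,0]
  shift 2 x [35.5, -0.1, 0.1]  (total [71.1, -0.1, 0.2])
 end phi 6.3
{'px': array([319., 304.]), 'xy': (0.6452, 0.0931), 'lw': (49.9, 31.9), 'yaw': 5.4} [0.04536927 0.1409884 ]
```

View pics/w29.png

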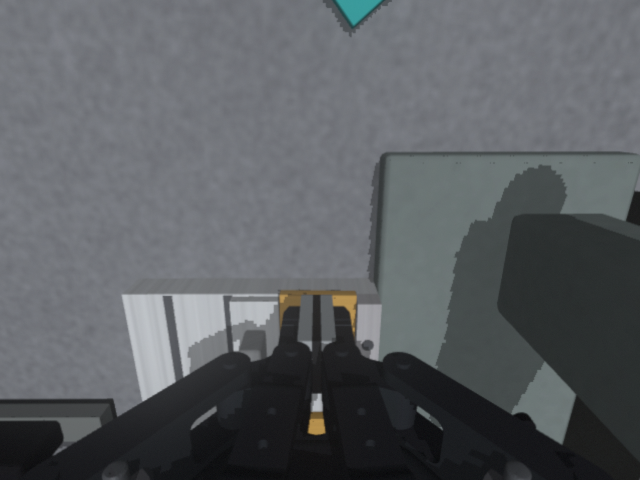

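Call:
carry_out --pt "0 0 0 35 0 0 0" --pt "0 0 0 25 0 0 0" --pt "0 0 0 8 0 0 0" --pt "0 0 0 2 0 0 0" --pt "0 0 0 0 0 0 0" --pt "0 0 0 0 0 0 0"

```text
time: 65.85
ee_pos: [0.64, 0.1322, 0.0278]
tcp_rot: [5.1, 89.9, 11.3]
wrist_force: [-0.0, 0.3, 0.2]
opening: 0.0
```

Call:
carry_out --pt "0 0 0 0 -6 0 0" --pt "0 0 0 0 -5 0 0" --pt "0 0 0 0 -4 0 0" --pt "0 0 0 0 -5 0 0" --pt "0 0 0 0 -5 0 0" --pt "0 0 0 0 0 0 0"

```text
time: 66.6
ee_pos: [0.6422, 0.1068, 0.0265]
tcp_rot: [-78.1, 90.0, -71.9]
wrist_force: [-0.5, -0.4, -0.9]
opening: 0.0004
```

Call:
carry_out --pt "0 0 0 0 -5 0 0" --pt "0 0 0 0 -5 0 0" --pt "0 0 0 0 -5 0 0" --pt "0 0 0 0 -4 0 0" --pt "0 0 0 0 0 0 0" --pt "0 0 0 0 0 0 0"

```text
time: 67.35
ee_pos: [0.6441, 0.0883, 0.0265]
tcp_rot: [-104.2, 90.0, -98.0]
wrist_force: [0.5, -0.2, 0.2]
opening: -0.0001
```

Call:
carry_out --pt "0 0 0 0 10 0 0" --pt "0 0 0 0 10 0 0" --pt "0 0 0 -50 0 0 0" --pt "0 0 0 -60 0 0 0" --pt "0 0 0 -60 -40 -40 0" --pt "0 0 0 -20 -50 -40 0" --pt "0 0 0 0 -50 -20 0" --pt "0 0 0 0 0 0 0" --pt "0 0 0 0 0 0 0"

```text
time: 68.47
ee_pos: [0.5688, -0.0268, 0.2007]
tcp_rot: [39.1, 90.0, 45.3]
wrist_force: [0.7, 0.6, -0.3]
opening: 0.0001
```

Run:
```python
from h import *
im,C=snap("wrist","w30")
plan([(.6,-.06,.24,6.3)])
for r in rects(C,brassm(im),.033,400,20000): print(r,own(r['xy']))
```

```text
now [ 0.5689 -0.0264  0.2005] phi 6.28 tilt [-1.e-04  3.e-04 -1.e+00] t 68.53
  turn 1 x [-0.02,0,0,0,0,0]
  shift 1 x [-39.5, -36.8, 27.2]  (total [-39.5, -36.8, 27.2])
 end phi 6.3
{'px': array([134., 394.]), 'xy': (0.4049, -0.2454), 'lw': (48.1, 41.4), 'yaw': 4.0} [-0.23046221 -0.1692427 ]
{'px': array([405., 337.]), 'xy': (0.6716, -0.1438), 'lw': (49.8, 43.1), 'yaw': 6.3} [ 0.04573859 -0.09737778]
{'px': array([410., 279.]), 'xy': (0.6645, -0.0794), 'lw': (49.9, 42.5), 'yaw': 6.3} [ 0.04571444 -0.03258758]
{'px': array([417., 210.]), 'xy': (0.6572, -0.0134), 'lw': (49.9, 40.0), 'yaw': 6.2} [0.04566622 0.03381489]
{'px': array([424., 126.]), 'xy': (0.6494, 0.0571), 'lw': (49.9, 39.2), 'yaw': 6.2} [0.04561245 0.10474504]
```

View pics/w30.png

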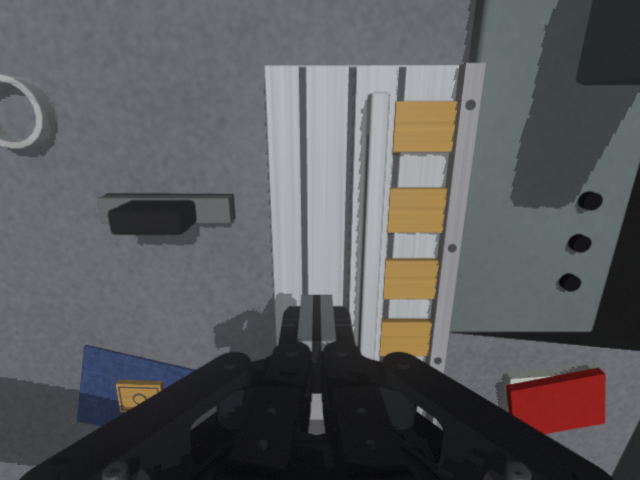

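Run:
```python
from h import *
im=cv2.imread("pics/w30.png"); crop(im,340,60,490,260,4,"w30a")
im,C=snap("top","t30"); crop(im,270,120,480,240,3.8,"t30c")
```

```text
(no output)
```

View pics/w30a.png

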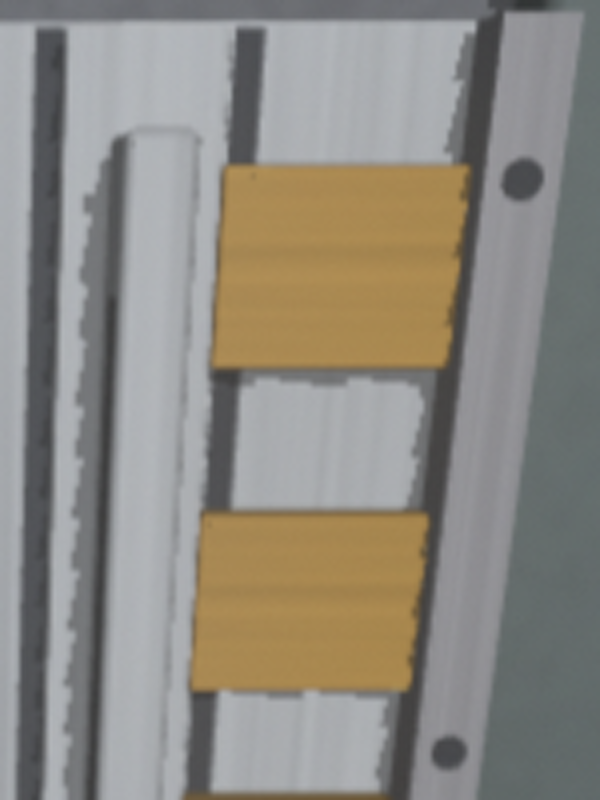

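Run:
```python
from h import *
C=cal("wrist")
def cp(p): return (p[0]/4+340-.4,p[1]/4+60-.4)
for n,pts,z in [("ribR",[(196,160),(160,795)],.057),("ribL",[(130,160),(103,700)],.057),("ribend",[(160,129)],.057),("plate front",[(222,166),(212,366)],.033),("plate2 front",[(201,513),(190,690)],.033),("base front",[(213,385),(205,500)],.033),("bedend",[(300,20)],.025)]:
    P=plane(C,[cp(p) for p in pts],z); print(n,[own(q).round(4).tolist() for q in P])
```

```text
ribR [[0.0103, 0.1251], [0.011, -0.0013]]
ribL [[-0.0019, 0.1251], [-0.0021, 0.02]]
ribend [[0.0034, 0.1304]]
plate front [[0.0201, 0.1249], [0.0208, 0.0858]]
plate2 front [[0.0206, 0.0547], [0.0208, 0.0145]]
base front [[0.0213, 0.0819], [0.0213, 0.0576]]
bedend [[0.0353, 0.1524]]
```

View pics/t30c.png

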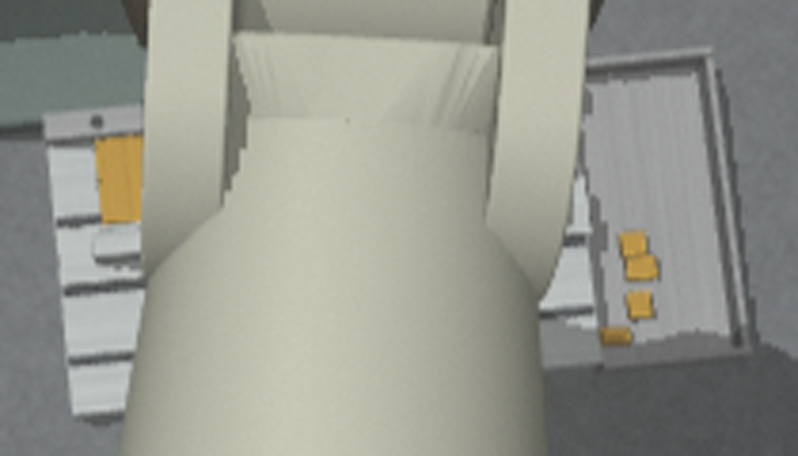

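Call:
carry_out --pt "0 0 0 -10 40 -40 0" --pt "0 0 0 -10 45 -40 0" --pt "0 0 0 -10 45 -40 0" --pt "0 0 0 0 45 -20 0" --pt "0 0 0 0 45 0 0" --pt "0 0 0 0 45 0 0" --pt "0 0 0 0 0 0 0" --pt "0 0 0 0 0 0 0"

```text
time: 69.58
ee_pos: [0.4004, 0.2214, 0.2304]
tcp_rot: [-141.7, 90.0, -135.4]
wrist_force: [-0.3, -0.3, 0.3]
opening: -0.0
```

Run:
```python
from h import *
im,C=snap("top","t31"); crop(im,270,120,480,240,3.8,"t31c")
for r in rects(C,brassm(im),.033,200,900,(270,120,430,240)): print(r,own(np.array(r['xy'])+[.0014,.001]).round(4))
for r in rects(C,brassm(im),.012,200,900,(420,240,500,330)): print("done",r)
print(sensors.get_obs()['qd'].round(2))
```

```text
{'px': array([304., 166.]), 'xy': (0.6486, 0.056), 'lw': (49.9, 39.3), 'yaw': 6.3} [0.0462 0.1046]
{'px': array([337., 163.]), 'xy': (0.656, -0.0143), 'lw': (49.3, 39.6), 'yaw': 6.1} [0.0459 0.0339]
{'px': array([368., 160.]), 'xy': (0.6637, -0.0809), 'lw': (49.3, 39.9), 'yaw': 6.4} [ 0.0463 -0.0332]
{'px': array([398., 157.]), 'xy': (0.6709, -0.1453), 'lw': (49.6, 40.2), 'yaw': 6.1} [ 0.0464 -0.098 ]
done {'px': array([455., 287.]), 'xy': (0.3932, -0.2688), 'lw': (49.9, 40.4), 'yaw': 4.0}
[-1.13 -0.44 -0.24 -0.06 -0.02  0.17]
```

View pics/t31.png

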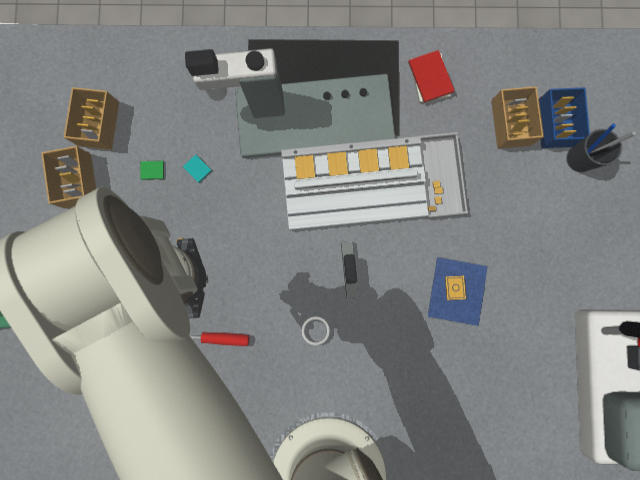

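View pics/t31c.png

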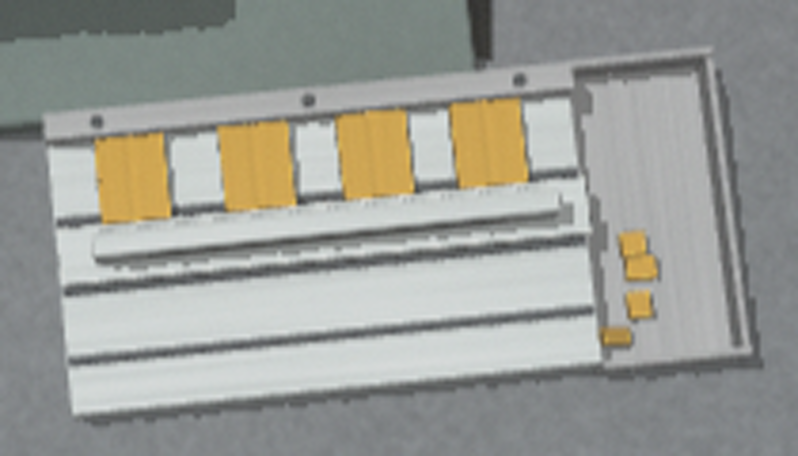

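```bash
python3 -c "
from workcell import job_done; print(job_done())"
```

```text
the job is handed in; nothing more can be done
None
```

The changeover is done and handed in at about 70 s. The hand-in gives no verdict, so everything below rests on my own camera checks.

**What I did**
- I laid the single finished nameplate on the felt pad.
- I swept the four brass offcuts into the trough with the scraper and stood the scraper back on the counter in front of the engraver.
- I set the four blanks in a row at the fence, then laid the straightedge on the bed and pushed it flush, to about 20 N.

**What went wrong and was mended**
- One blank slipped out of the fingers at its first grasp and moved about 3 cm. I picked it up again lower down.
- After the push, the end blank had shifted along the fence to 134 mm from mid-bed, right at the 135 mm limit. I slid it back to 105 mm with closed fingers.

**Last checks**
- **Blanks:** all four are at bed x of about 45.6 mm in the wrist camera and 46.2 mm in the top camera. The target is 45 mm, with 47 mm as the limit. The two cameras disagree by about 0.6 mm, the same way for every blank, so I take it as calibration bias. Each is within about 0.3° of square.
- **Straightedge:** centred on the bed, with x about 4 mm, and flush with the row in the enlarged wrist-camera view. I did not check the far end of the row that closely.
- **Finished plate:** flat on the pad.
- **Offcuts:** all four are in the trough, though one leans against the bed-side wall.
- **Scraper:** standing clear of the engraver and pad.
- **Bystanders:** I saw no shift of the padlock or lock cylinder where they were visible after the picks. The arm hid them in the last picture. The screwdriver, still partly in view there, also looked unmoved.

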